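Gauge the red pin in the taper slot and set the pointer to it

TASK

Take the red-gripped pin from the wooden rack, put its shank in the wide lower end of the sloping taper gauge's slot with the collar flat on the jaws, and slide it up the slot until it wedges snugly between both jaws. Leave it wedged there, then slide the gauge's green-tabbed pointer up until its orange needle is level with the middle of the pin, to mark the reading, and let go. Leave the other pins, the wrench and the screwdriver where they are.

Things in the scene. Friction and masses are not known exactly. Their poses are not given: they have to be found in the camera images.
- pin_red: Red-gripped pin, about 200 g, loose in one of the three rack holes (which one varies). Origin on its axis at the collar's underside, z up the axis to the grip. Below the origin: steel shank 16 mm across, 20 mm long. Above: steel collar 50 mm across (z 0 to 6 mm), then round grip 20 mm across (z 6 to 46 mm). Its turn about its axis does not matter.
- pin_yellow: Same pin with a yellow grip and a 14 mm shank; bystander in the rack. Origin as for the red pin.
- pin_blue: Same pin with a blue grip and an 18 mm shank; bystander in the rack. Origin as for the red pin.
- rack: Fixed light wooden block, 64 mm (x) by 210 mm (y) by 26 mm tall, origin at the centre of its underside. Three through holes of 23 mm at y = -70, 0 and 70 mm; a pin's shank hangs in the hole and its collar rests on the rack's top, 26 mm above the bench.
- slot (a point): Centre of the taper slot's wide lower mouth, level with the jaws' top faces. Axes: x up the slope along the slot, y level to the left, z square out of the face. The slot runs from x = 0 to 140 mm, narrowing 0.175 mm per mm (each jaw face leans in 5 degrees); at x = 0 it is nominally 30 mm wide, 15 mm each side. A wedged pin has its z along this z and its origin at z = 0.
- gauge: Fixed taper gauge, origin at the centre of its foot. Its face slopes 25 degrees from level, rising along its x, away from the robot. Aluminium jaw (right, fixed) and brass jaw (left), each 140 x 30 x 24 mm tall, on a dark plate; the pin bears on their top 6 mm (smooth, friction about 0.3). The red pin wedges 55 to 105 mm up the slot; pushed with 5 to 10 N, low on its grip so it does not lean, it stays by friction.
- jaw: The gauge's brass jaw, immovable in use. Origin at the bench near the gauge's origin, not on the jaw. It is clamped up to 4 mm nearer to or farther from the aluminium jaw than nominal, differently each time, so the pin stops at a different place each time, up to 2 mm to either side of the slot's centre line: see where it stops.
- pointer (a joint): Travel of the pointer up its track beside the slot, m: 0 at the bottom, 0.125 at the top; it starts near the bottom, moves parallel to the slot's x, needs about 2 N and stays where it is left. The value equals the pointer's x in the slot's frame less 10 mm.
- pointer_grip (a point): Top centre of the pointer's green tab, 83 mm right of the slot's centre line, at z = 20 mm in the slot's frame; axes as the slot's. Tab 14 mm thick (x), 24 mm wide (y), reaching 30 mm down to a steel carriage 24 x 30 mm. An orange needle at the same x reaches from it towards the slot. The pointer is set when this point's x equals the pin's.
- wrench: Steel wrench lying on the bench behind the rack; bystander. Origin under its centre.
- screwdriver: Orange screwdriver lying on the bench left of the gauge; bystander. Origin under its centre.
Things that resemble listed ones, but are neither listed nor needed, are in the scene too. Leave any purple look-alike of the pin_red alone.

How it is judged:
By the outcome, as a careful person would: the job done as asked, in the order asked, and still so for the second after the job is handed in, with the robot touching nothing.
It also fails if it takes over 54 s, if anything falls off the work surface, if the arm or the gripper's body presses on something with over 40 N, if the wrist force passes 120 N, or if a joint passes its speed limit or range.

ROBOT

A 6-joint arm with a two-finger parallel gripper is mounted at the origin on the work surface. World frame = base frame: x ahead of the robot, y to its left, z up, the work surface at z = 0. Lengths are in m, angles in degrees, forces in N, time in s.
With the tool pointing down it reaches from about 0.375 to 0.9 m from the base axis. Payload 3.1 kg.
Tool frame: the origin (TCP) lies at the very end of the fingers, on their centre line; the grasp point (between the pads) lies 19 mm behind it (bot.hold_point_z is the z of the grasp point in the tool frame, in m); z points along the fingers, y is the direction in which the jaws open and shut (so a half turn about z gives the same grasp; the last joint's range is limited). The gripper opens to 87 mm and grips with 3 to 60 N. Pads are 19 mm wide; open, the fingers measure 117 mm over their backs; the gripper's body (75 mm by 190 mm) begins 51 mm behind the grasp point.
Start: joints at [-75.201, 30.224, 82.088, -0, 67.689, -10.227], TCP at [0.264, -0.566, 0.223] pointing down, gripper open.
Joint ranges: [-176.69, 176.69], [-43.24, 126.21], [12.49, 139.97], [-82, 262], [0, 151.66], [-163.58, 163.58]. Speed limits (degrees/s): [159.86, 159.86, 180, 180, 180, 180].

INTERFACE

Orientations are given as a 3x3 rotation matrix whose columns are the frame's x, y, z axes.
In Python, from rig import bot gives the robot as it stands.
- The arm moves only by the tool servo_tool, never from a script. Its argument "increments" is a list of rows, each a list of 3 entries, a list of its own where there are three numbers: the closure, from 0 (fully open) to 1 (shut), then the shift along the tool's x, y, z in mm, then the turn about the tool's z in degrees. In form: [[claw, [x, y, z], turn], ...]. A call has 1 to 5 rows; each row shifts and turns the commanded pose from where the row before left it, along the tool's axes as they then stand; what a row does not reach is not made up. A row lasts 1/8 s, in which the tool goes at most 62.5 mm and 10.7 degrees, less where a joint would pass 70% of its speed; a pose out of reach is approached as far as the arm can. A call with a gripper value outside its range is refused whole. The fingers move at their own pace and stop on an object; the grip force is fixed at half the most. Time passes only in rows, so rows that do not move let the fingers close. It gives the time, the measured TCP pose, the force and the opening at its end, in the units of the state.
- bot.read_state(): the state, without advancing time (a new reading comes with each control period).
- bot.capture(name): name is "scene" or "side" or "wrist"; returns (picture, depth): 384x512x3 uint8, blue, green, red; 384x512 float32, m along the optical axis (not along the pixel's ray), 0 where there is no reading.
- bot.camera_info(name): a dict with "K" (3x3 intrinsics, pixels), "R" (3x3) and "t" (3): a world point X has camera coordinates R X + t; the wrist camera has in their place "mount" (4x4, takes a point from camera to tool coordinates, whose origin is the TCP and whose axes are the flange's). Camera axes: x right, y down, z forward; pixel columns grow to the right and rows downward; lengths in m; the calibration is good to about 2 mm. A picture is of the moment at which its call begins: read the wrist's pose just before it. camera_info takes no time and is no camera call.
- bot.hand_in(): hands the job in, once; it reports no verdict.
Trained networks look in the newest picture that a camera, given by its name, has taken for a name from the list of things; names that differ only in an ending like _2 or _b are one class to them, and where a whole thing is asked for, a point or a joint stands for the part that bears it (a point fixed in the world has none). Each returns a list of dicts, best first, with "p" (0 to 1); they miss things now and then, are a little off and sometimes report something else, mostly with a low value. They report only what shows in the picture. A call takes as long as a camera call. They do not tell look-alikes from the thing itself.
- bot.find_in(camera, thing): "bbox" ([left, top, right, bottom] in pixels, round what is visible of it).
- bot.trace(camera, thing): "region" (384x512 bool, what is visible of it) and "bbox" ([left, top, right, bottom] in pixels, round what is visible of it).
The state is a dict: "time_s": time; "joint_positions": joint angles; "qvel": joint speeds; "tau": joint torques, N m; "position": TCP position; "tcp_rot": TCP orientation; "force": force on the tool from outside, world axes, zero at the start; "moment": the same for the moment, N m; "opening": opening from 0.0 (shut) to 1.0 (fully open).
Only numpy, scipy, OpenCV 4.12 (cv2) and the standard library are available. Lean on these libraries where they do the work, as an engineer would, in place of code of your own. Each camera call takes 0.05 s, during which the arm holds its last target.

## Working session

There is one attempt and no reset: what is moved stays moved. The work goes in short steps, Python scripts to look and compute and a tool call to move; the robot and the scene stay as the last step left them, time stands still between calls to the robot, and variables do not carry over. Pictures are saved under pics/ and viewed, and the job is handed in when it is done.

Besides the shell and the picture viewer there is one more tool, called after "Call:" by a JSON object that holds its "op" and its "data". servo_tool: Moves the arm, as the interface text tells. Its arguments: {"type":"object","properties":{"increments":{"type":"array","items":{"type":"array"}}},"required":["increments"]}

```bash
mkdir -p pics; ls; python3 - <<'E'
from rig import bot
import cv2, numpy as np
s=bot.read_state(); print(s['time_s'],s['position'],s['tcp_rot'],s['opening'],s['force'],bot.hold_point_z)
for n in ("scene","side"):
    p,d=bot.capture(n); cv2.imwrite(f"pics/{n}0.png",p); np.save(f"pics/{n}0.npy",d)
    print(n,bot.camera_info(n))
    for t in ("pin_red","rack","gauge","jaw","pointer","pin_blue","pin_yellow"):
        print(n,t,[(r['bbox'],round(r['p'],2)) for r in bot.find_in(n,t)][:4])
print(bot.camera_info("wrist"), bot.read_state()['time_s'])
E
```

```text
pics
0.0 [ 0.26426898 -0.56560916  0.22160123] [[ 9.06093587e-01  4.23076981e-01 -5.28925005e-04]
 [ 4.23077147e-01 -9.06091423e-01  2.01529394e-03]
 [ 3.73370069e-04 -2.04982100e-03 -9.99997829e-01]] 1.0033163700873104 [-0.19751827 -0.1503911  -0.07055226] -0.0187
scene {'K': array([[432.52564343,   0.        , 259.28565635],
       [  0.        , 432.52564343, 190.66362209],
       [  0.        ,   0.        ,   1.        ]]), 'R': array([[ 0.4920716 ,  0.87053829,  0.00535029],
       [ 0.47117049, -0.26115109, -0.84249539],
       [-0.73202726,  0.41708895, -0.53867699]]), 't': array([-0.31428605, -0.18676362,  1.57626669])}
scene pin_red [([140.5, 240.2, 163.1, 266.3], 0.88), ([138.1, 209.0, 159.4, 231.0], 0.75)]
scene rack [([107.0, 210.1, 193.9, 246.7], 0.94), ([245.0, 182.1, 344.4, 262.8], 0.62)]
scene gauge [([257.6, 188.0, 271.2, 208.2], 0.68), ([244.4, 186.6, 347.5, 260.5], 0.59)]
scene jaw [([285.0, 181.7, 326.9, 195.6], 0.52), ([138.4, 208.7, 158.5, 230.3], 0.29)]
scene pointer [([257.7, 186.6, 274.9, 207.6], 0.63)]
scene pin_blue [([110.1, 212.2, 128.2, 235.1], 0.84)]
s
[... 673 characters left out ...]
 ([318.9, 171.2, 334.7, 193.1], 0.65)]
side pin_blue [([354.2, 160.8, 368.9, 179.3], 0.76)]
side pin_yellow [([317.6, 170.1, 337.1, 195.5], 0.48), ([304.6, 168.0, 369.1, 210.1], 0.34)]
{'K': array([[292.92279283,   0.        , 258.9974626 ],
       [  0.        , 292.92279283, 197.82151094],
       [  0.        ,   0.        ,   1.        ]]), 'mount': array([[ 1.81430196e-04, -9.63455120e-01, -2.67869743e-01,
         7.31392119e-02],
       [ 9.99999264e-01,  4.96247083e-04, -1.10755970e-03,
        -2.64810046e-04],
       [ 1.20001364e-03, -2.67869345e-01,  9.63454500e-01,
        -1.62115184e-01],
       [ 0.00000000e+00,  0.00000000e+00,  0.00000000e+00,
         1.00000000e+00]])} 0.8
```

```bash
python3 - <<'E'
import cv2
a=cv2.imread("pics/scene0.png");b=cv2.imread("pics/side0.png")
cv2.imwrite("pics/a1.png",cv2.resize(a[160:290,90:360],None,fx=2.9,fy=2.9,interpolation=cv2.INTER_CUBIC))
cv2.imwrite("pics/b1.png",cv2.resize(b[120:260,130:400],None,fx=2.9,fy=2.9,interpolation=cv2.INTER_CUBIC))
E
```

```text
(no output)
```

View pics/scene0.png

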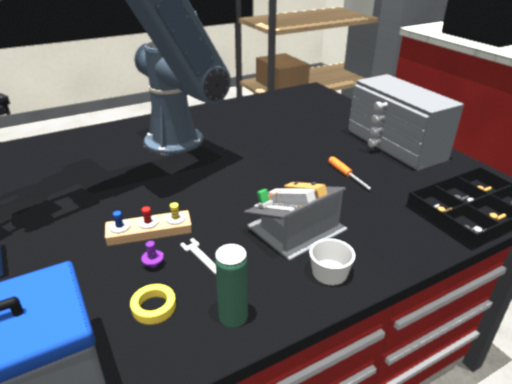

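```bash
ls pics
```

```text
a1.png
b1.png
scene0.npy
scene0.png
side0.npy
side0.png
```

View pics/side0.png

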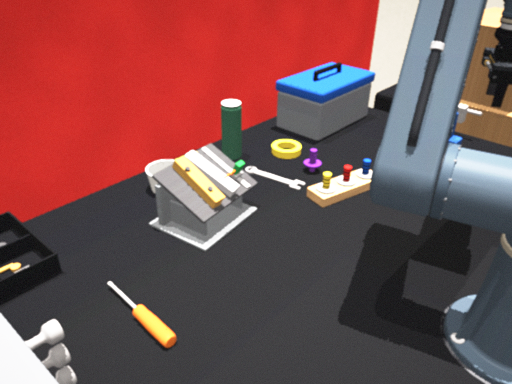

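View pics/a1.png

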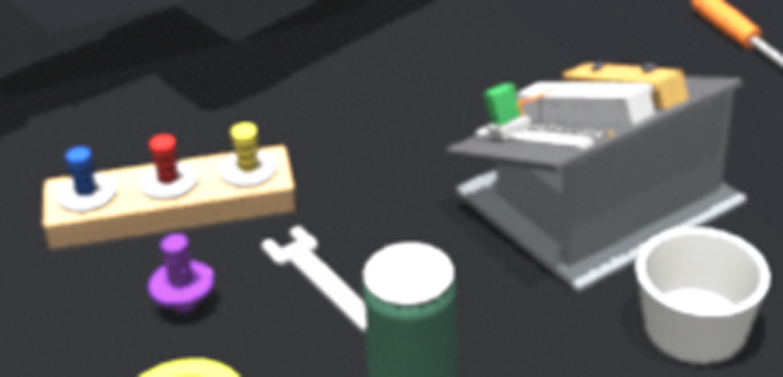

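View pics/b1.png

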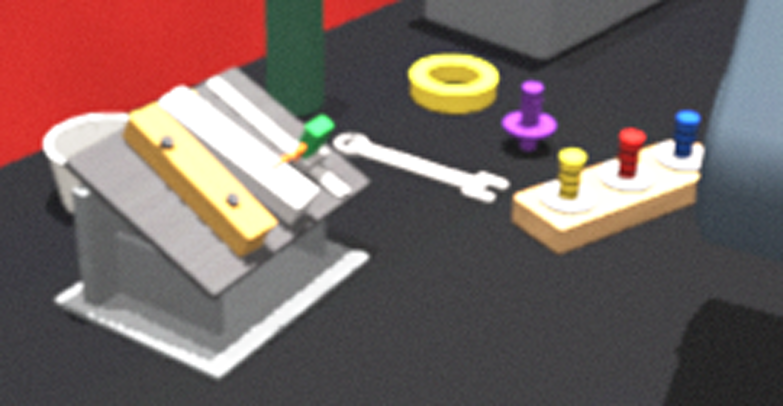

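```bash
cat > h.py <<'E'
import numpy as np, cv2
from rig import bot
def cloud(d,K):
    v,u=np.mgrid[0:384,0:512]
    return np.stack([(u-K[0,2])/K[0,0]*d,(v-K[1,2])/K[1,1]*d,d],-1)
def world(n,d,s=None):
    ci=bot.camera_info(n); P=cloud(d.astype(float),ci['K'])
    if n=='wrist':
        M=ci['mount']; P=P@M[:3,:3].T+M[:3,3]
        W=P@np.array(s['tcp_rot']).T+np.array(s['position'])
    else: W=(P-ci['t'])@ci['R']
    W[d<=0]=np.nan
    return W
def proj(n,X,s=None):
    ci=bot.camera_info(n); X=np.atleast_2d(X)
    if n=='wrist':
        M=ci['mount']; P=(X-np.array(s['position']))@np.array(s['tcp_rot']); P=(P-M[:3,3])@M[:3,:3]
    else: P=X@ci['R'].T+ci['t']
    q=P@ci['K'].T; return q[:,:2]/q[:,2:]
E
python3 - <<'E'
from h import *
for n,boxes in (("scene",{'red':(140,205,158,222),'green':(255,186,272,204),'face':(244,182,347,262),'purple':(140,240,164,266)}),("side",{'red':(340,163,356,182),'green':(228,158,248,180),'face':(148,143,262,250)})):
    d=np.load(f"pics/{n}0.npy"); p=cv2.imread(f"pics/{n}0.png"); W=world(n,d); hsv=cv2.cvtColor(p,cv2.COLOR_BGR2HSV)
    H,S,V=[hsv[...,i].astype(int) for i in range(3)]
    for k,(l,t,r,b) in boxes.items():
        m=np.zeros(d.shape,bool); m[t:b,l:r]=1; m&=d>0
        if k=='red': m&=((H<8)|(H>172))&(S>140)
        if k=='green': m&=(abs(H-68)<18)&(S>140)
        if k=='purple': m&=(abs(H-143)<12)&(S>100)
        q=W[m]
        print(n,k,m.sum(),np.nanmedian(q,0).round(4),np.nanpercentile(q,3,axis=0).round(4),np.nanpercentile(q,97,axis=0).round(4))
E
```

```text
scene red 111 [ 0.4885 -0.2406  0.0571] [ 0.3663 -0.2487 -0.0031] [ 0.4933 -0.2114  0.0701]
scene green 86 [0.6345 0.0101 0.1168] [0.6248 0.0025 0.1047] [0.6423 0.0217 0.1271]
scene face 8209 [0.7109 0.0675 0.0329] [ 0.4426 -0.0377 -0.004 ] [0.8124 0.2567 0.1372]
scene purple 412 [ 0.6184 -0.2718  0.0242] [ 0.5483 -0.2916 -0.0028] [ 0.6352 -0.2468  0.064 ]
side red 112 [ 0.4789 -0.2346  0.0566] [ 0.4703 -0.3771 -0.0015] [ 0.5583 -0.2292  0.0728]
side green 51 [0.6205 0.0208 0.119 ] [ 0.6159 -0.1755 -0.0007] [0.8027 0.0261 0.1283]
side face 12148 [0.6503 0.1073 0.0166] [ 0.529  -0.39   -0.2627] [1.4291 0.2186 0.1354]
```

```bash
python3 - <<'E'
from h import *
n='side'
d=np.load(f"pics/{n}0.npy"); p=cv2.imread(f"pics/{n}0.png"); W=world(n,d); hsv=cv2.cvtColor(p,cv2.COLOR_BGR2HSV)
H,S,V=[hsv[...,i].astype(int) for i in range(3)]
m=np.zeros(d.shape,bool); m[150:212,168:230]=1; m&=(abs(H-20)<8)&(S>90)&(V>150)
q=W[m]; q=q[np.isfinite(q).all(1)]
z=q[:,2]; print(len(q))
# robust plane
Q=q[(z>0.05)]
for it in range(6):
    A=np.c_[Q[:,:2],np.ones(len(Q))]; c,_,_,_=np.linalg.lstsq(A,Q[:,2],rcond=None); r=Q[:,2]-A@c; Q=Q[abs(r)<max(.002,1.5*r.std())] if it<5 else Q
print(len(Q),c,np.degrees(np.arctan(np.hypot(*c[:2]))),np.degrees(np.arctan2(c[1],c[0])),r.std())
C=Q.mean(0);u,s,v=np.linalg.svd(Q-C); print(C,v[0],s)
# rack top
W2=world('scene',np.load('pics/scene0.npy')); 
p2=cv2.imread('pics/scene0.png');h2=cv2.cvtColor(p2,cv2.COLOR_BGR2HSV)
m=np.zeros(d.shape,bool);m[208:245,104:195]=1
q=W2[m&(abs(W2[...,2]-.026)<.003)]; C=q.mean(0);u,s,v=np.linalg.svd((q-C)[:,:2],full_matrices=False);print(C,v[0],np.degrees(np.arctan2(v[0,1],v[0,0])),len(q))
# pose in tool
s0=bot.read_state();R=np.array(s0['tcp_rot']);t=np.array(s0['position'])
print((np.array([.483,-.238,.25])-t)@R)
E
```

```text
451
225 [ 0.37886813  0.31092836 -0.17601166] 26.110392593461945 39.374938575737986 0.003790657496008587
[0.64411685 0.13408409 0.10971423] [-0.91958871 -0.09525576 -0.38116   ] [0.62651902 0.14237997 0.05079104]
[ 0.48937606 -0.24477891  0.02526944] [-0.26189163 -0.96509729] -105.18233421354428 644
[ 0.33694594 -0.20498139 -0.02744772]
```

Call:
{"op": "servo_tool", "data": {"increments": [[0.3, [48, -29, 0], 0], [0.48, [48, -29, 0], 0], [0.48, [48, -29, 0], 0], [0.48, [48, -29, 5], 0], [0.48, [48, -29, 5], 0]]}}

```text
time_s: 1.42
position: [0.4215, -0.3321, 0.2128]
tcp_rot: [[0.906, 0.423, 0.001], [0.423, -0.906, -0.001], [0.0, 0.001, -1.0]]
force: [0.2, 0.2, -1.2]
opening: 0.55
```

Call:
{"op": "servo_tool", "data": {"increments": [[0.48, [48, -30, 5], 0], [0.48, [49, -30, 5], 0], [0.48, [0, 0, 10], 8], [0.48, [0, 0, 0], 9], [0.48, [0, 0, 0], 0]]}}

```text
time_s: 2.05
position: [0.4833, -0.2378, 0.1926]
tcp_rot: [[0.99, 0.142, 0.0], [0.142, -0.99, -0.0], [0.0, 0.0, -1.0]]
force: [0.4, -0.1, 1.0]
opening: 0.519
```

```bash
python3 - <<'E'
from h import *
s=bot.read_state(); p,d=bot.capture("wrist"); cv2.imwrite("pics/w1.png",p); np.save("pics/w1.npy",d)
print(s['time_s'],s['position'],s['tcp_rot'],s['opening'],s['force'])
W=world('wrist',d,s);hsv=cv2.cvtColor(p,cv2.COLOR_BGR2HSV)
H,S,V=[hsv[...,i].astype(int) for i in range(3)]
m=((H<8)|(H>172))&(S>140)&(W[...,2]>.03)&(W[...,2]<.09)
q=W[m]; top=q[q[:,2]>np.percentile(q[:,2],90)-.003]
print(len(q),np.percentile(q,[2,50,98],axis=0).round(4),len(top),top.mean(0),(top.min(0)+top.max(0))/2)
m2=abs(W[...,2]-.032)<.0025
c=m2&(np.hypot(W[...,0]-top[:,0].mean(),W[...,1]-top[:,1].mean())<.03); q=W[c]; print('collar',len(q),(q.min(0)+q.max(0))/2,q.max(0)-q.min(0))
E
```

```text
2.05 [ 0.48327596 -0.23776402  0.19255732] [[ 9.89853983e-01  1.42088308e-01  7.41114899e-05]
 [ 1.42088315e-01 -9.89853980e-01 -9.31202646e-05]
 [ 6.01282524e-05  1.02705841e-04 -9.99999993e-01]] 0.5187620505601703 [ 0.40055201 -0.13938611  1.02818012]
360 [[ 0.4726 -0.2484  0.0462]
 [ 0.4836 -0.2395  0.0715]
 [ 0.4904 -0.2316  0.0734]] 275 [ 0.4812438  -0.23981703  0.0718047 ] [ 0.4809323  -0.24007085  0.07189059]
collar 1047 [ 0.48091351 -0.23941333  0.03195334] [0.04945867 0.04954822 0.00468853]
```

View pics/w1.png

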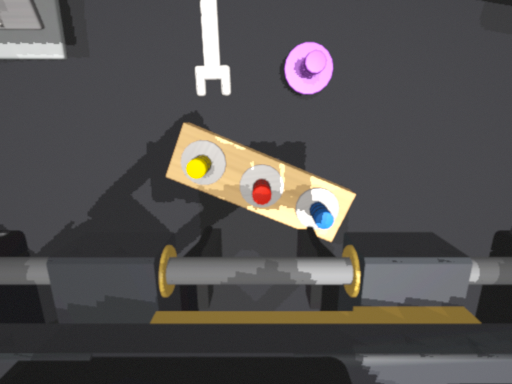

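Call:
{"op": "servo_tool", "data": {"increments": [[0.48, [-2.6, 1.8, 45], 0], [0.48, [0, 0, 50], 0], [0.48, [0, 0, 40], 0], [0.48, [0, 0, 19], 0], [0.48, [0, 0, 0], 0]]}}

```text
time_s: 2.72
position: [0.4799, -0.2399, 0.0373]
tcp_rot: [[0.99, 0.141, -0.002], [0.141, -0.99, 0.002], [-0.002, -0.002, -1.0]]
force: [-0.0, -0.6, -0.2]
opening: 0.521
```

Call:
{"op": "servo_tool", "data": {"increments": [[1.0, [0, 0, 0], 0], [1.0, [0, 0, 0], 0], [1.0, [0, 0, 0], 0], [1.0, [0, 0, 0], 0]]}}

```text
time_s: 3.22
position: [0.4812, -0.2405, 0.0394]
tcp_rot: [[0.99, 0.14, 0.001], [0.14, -0.99, -0.001], [0.001, 0.001, -1.0]]
force: [-0.1, -0.5, 3.8]
opening: 0.224
```

Call:
{"op": "servo_tool", "data": {"increments": [[1.0, [0, 0, -40], 0], [1.0, [0, 0, -55], 0], [1.0, [0, 0, -55], 0], [1.0, [0, 0, -50], 0], [1.0, [20, -45, 0], 0]]}}

```text
time_s: 3.85
position: [0.4972, -0.1966, 0.2432]
tcp_rot: [[0.991, 0.135, 0.01], [0.135, -0.991, -0.008], [0.009, 0.009, -1.0]]
force: [-0.1, 0.6, -4.0]
opening: 0.219
```

Call:
{"op": "servo_tool", "data": {"increments": [[1.0, [22, -52, 0], 0], [1.0, [22, -54, 0], 0], [1.0, [22, -54, 0], 0], [1.0, [22, -54, 0], 0], [1.0, [22, -50, 0], 0]]}}

```text
time_s: 4.47
position: [0.5657, 0.0861, 0.2381]
tcp_rot: [[0.99, 0.14, -0.001], [0.14, -0.99, 0.0], [-0.001, -0.0, -1.0]]
force: [0.4, 0.4, -2.3]
opening: 0.222
```

Call:
{"op": "servo_tool", "data": {"increments": [[1.0, [0, 0, 0], 0], [1.0, [0, 0, 0], 0]]}}

```text
time_s: 4.72
position: [0.5654, 0.0839, 0.2379]
tcp_rot: [[0.99, 0.141, -0.002], [0.141, -0.99, -0.001], [-0.002, 0.0, -1.0]]
force: [0.0, -0.2, -1.5]
opening: 0.221
```

```bash
python3 - <<'E'
from h import *
s=bot.read_state(); p,d=bot.capture("wrist"); cv2.imwrite("pics/w2.png",p); np.save("pics/w2.npy",d)
import pickle; pickle.dump(s,open('pics/w2.pkl','wb'))
print(s['time_s'],s['position'],s['tcp_rot'],s['opening'],s['force'])
for t in ("gauge","jaw","pointer"): print(t,[(r['bbox'],round(r['p'],2)) for r in bot.find_in('wrist',t)][:3])
E
```

```text
4.725 [0.56540073 0.08392605 0.23793003] [[ 9.90057204e-01  1.40651895e-01 -1.94361268e-03]
 [ 1.40650890e-01 -9.90059044e-01 -6.44869810e-04]
 [-2.01499347e-03  3.65087148e-04 -9.99997903e-01]] 0.2210078506595031 [ 0.04993006 -0.24362661 -1.47227838]
gauge []
jaw [([210.8, 7.3, 251.8, 170.6], 0.83)]
pointer [([284.0, 115.9, 355.0, 151.1], 0.87)]
```

View pics/w2.png

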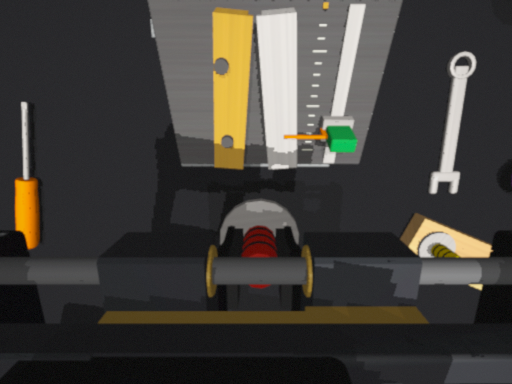

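```bash
python3 - <<'E'
from h import *
import pickle
s=pickle.load(open('pics/w2.pkl','rb')); p=cv2.imread("pics/w2.png"); d=np.load("pics/w2.npy"); W=world('wrist',d,s)
hsv=cv2.cvtColor(p,cv2.COLOR_BGR2HSV);H,S,V=[hsv[...,i].astype(int) for i in range(3)]
print(hsv[90,225:300:3].tolist())
box=np.zeros(d.shape,bool); box[5:172,205:305]=1
br=box&(abs(H-22)<10)&(S>120)&(V>120); al=box&(S<60)&(V>185)
def plane(q):
    for it in range(8):
        A=np.c_[q[:,:2],np.ones(len(q))]; c=np.linalg.lstsq(A,q[:,2],rcond=None)[0]; r=q[:,2]-A@c
        if it<7: q=q[abs(r)<max(.0015,2*r.std())]
    return c,len(q),r.std()
for m in (br,al,br|al):
    q=W[m]; q=q[np.isfinite(q).all(1)]; c,n,e=plane(q)
    print(n,c,np.degrees(np.arctan(np.hypot(*c[:2]))),'yaw',np.degrees(np.arctan2(c[1],c[0])),e)
np.save('pics/pl.npy',c)
# edges: per row left/right extents
for r in range(12,170,12):
    b=np.where(br[r])[0]; a=np.where(al[r])[0]
    print(r,(b.min(),b.max()) if len(b) else None,(a.min(),a.max()) if len(a) else None)
o=p.copy(); o[br]=(0,255,255); o[al]=(255,0,255); cv2.imwrite("pics/m2.png",cv2.resize(o[0:190,150:400],None,fx=3,fy=3,interpolation=cv2.INTER_NEAREST))
E
```

```text
[[22, 179, 233], [22, 176, 230], [22, 176, 231], [22, 177, 232], [22, 179, 234], [22, 176, 235], [22, 177, 232], [22, 176, 230], [14, 38, 114], [15, 9, 113], [10, 7, 114], [10, 8, 95], [15, 14, 109], [19, 9, 231], [17, 8, 230], [13, 8, 231], [17, 8, 230], [17, 8, 228], [15, 9, 228], [17, 8, 230], [19, 9, 234], [13, 8, 228], [15, 9, 232], [19, 9, 231], [18, 9, 147]]
4642 [ 0.46167644  0.05994867 -0.18270909] 24.964442305455613 yaw 7.398459093365536 0.000659610810636736
4476 [ 0.46156631  0.06684476 -0.18344191] 25.00347410712212 yaw 8.24037503566966 0.0006587003527638096
9108 [ 0.46158726  0.06549676 -0.18334171] 24.995447046110343 yaw 8.076051025282892 0.0006578513792305104
12 (np.int64(213), np.int64(247)) (np.int64(291), np.int64(295))
24 (np.int64(213), np.int64(252)) (np.int64(257), np.int64(296))
36 (np.int64(213), np.int64(251)) (np.int64(258), np.int64(296))
48 (np.int64(213), np.int64(250)) (np.int64(259), np.int64(296))
60 (np.int64(213), np.int64(250)) (np.int64(260), np.int64(296))
72 (np.int64(213), np.int64(249)) (np.int64(261), np.int64(296))
84 (np.int64(214), np.int64(248)) (np.int64(262), np.int64(296))
96 (np.int64(214), np.int64(247)) (np.int64(263), np.int64(296))
108 (np.int64(214), np.int64(246)) (np.int64(264), np.int64(296))
120 (np.int64(214), np.int64(246)) (np.int64(265), np.int64(296))
132 (np.int64(214), np.int64(245)) (np.int64(266), np.int64(296))
144 (np.int64(214), np.int64(244)) (np.int64(266), np.int64(296))
156 (np.int64(214), np.int64(243)) None
168 (np.int64(236), np.int64(242)) (np.int64(272), np.int64(277))
```

View pics/m2.png

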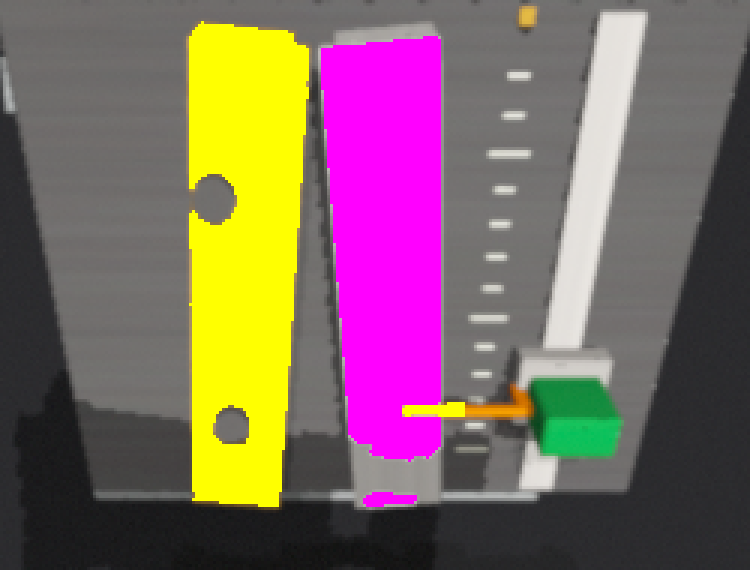

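```bash
python3 - <<'E'
from h import *
import pickle
s=pickle.load(open('pics/w2.pkl','rb')); p=cv2.imread("pics/w2.png").astype(float); 
c=np.load('pics/pl.npy'); ci=bot.camera_info('wrist');K=ci['K'];M=ci['mount'];R=np.array(s['tcp_rot']);t=np.array(s['position'])
yaw=np.arctan2(c[1],c[0]); n=np.array([-c[0],-c[1],1]);n/=np.linalg.norm(n)
def hit(u,v,off=0):
    r=np.array([(u-K[0,2])/K[0,0],(v-K[1,2])/K[1,1],1]); r=R@(M[:3,:3]@r); o=R@M[:3,3]+t
    k=(c[2]+c[0]*o[0]+c[1]*o[1]-o[2]+off/n[2])/(r[2]-c[0]*r[0]-c[1]*r[1]); return o+k*r
hsv=cv2.cvtColor(p.astype(np.uint8),cv2.COLOR_BGR2HSV).astype(float)
ch=p[...,2] # red: bright on both jaws? 
L=[];Rr=[];LO=[];RO=[]
def cross(prof,i0,i1,lo,hi):  # subpixel crossing of mid
    mid=(lo+hi)/2
    for i in range(i0,i1):
        a,b=prof[i],prof[i+1]
        if (a-mid)*(b-mid)<=0 and a!=b: return i+(mid-a)/(b-a)
for r in range(30,145,3):
    pr=ch[r]
    e1=cross(pr,240,256,pr[236:240].mean(),112); e2=cross(pr[::-1],511-275,511-250,pr[275:280].mean(),112)
    if e1: L.append(hit(e1,r))
    if e2: Rr.append(hit(511-e2,r))
    e3=cross(pr,205,225,110,pr[236:240].mean()); 
    if e3 and not(55<r<80 or 130<r<150): LO.append(hit(e3,r))
    e4=cross(pr[::-1],511-305,511-285,112,pr[275:280].mean())
    if e4 and not(125<r<145): RO.append(hit(511-e4,r))
L,Rr,LO,RO=map(np.array,(L,Rr,LO,RO))
d2=lambda P:np.polyfit(P[:,0],P[:,1],1)
for nm,P in zip(("brass in","al in","brass out","al out"),(L,Rr,LO,RO)):
    f=d2(P); print(nm,len(P),np.degrees(np.arctan(f[0])),'std',(P[:,1]-np.polyval(f,P[:,0])).std())
# true in-plane angles: use frame with yaw guess
def frame(yaw):
    ux=np.array([np.cos(yaw)*np.cos(np.radians(25)),np.sin(yaw)*np.cos(np.radians(25)),np.sin(np.radians(25))]);uy=np.array([-np.sin(yaw),np.cos(yaw),0]);return ux,uy,np.cross(ux,uy)
for it in range(1):
    F=np.array(frame(yaw)); O=L.mean(0)
    for nm,P in zip(("brass in","al in","brass out","al out"),(L,Rr,LO,RO)):
        q=(P-O)@F.T; f=np.polyfit(q[:,0],q[:,1],1); print(nm,np.degrees(np.arctan(f[0])),f[1]*1e3)
ends=[(v,u) for u,v in []]
for u in (220,232): 
    col=ch[:,u]; 
    print('brass col',u,[ (i,int(col[i])) for i in list(range(5,16))+list(range(164,174))])
for u in (275,290):
    col=p[:,u,1]; print('al col',u,[ (i,int(col[i])) for i in list(range(6,18))+list(range(160,174))])
np.savez('pics/ed.npz',L=L,R=Rr,LO=LO,RO=RO)
E
```

```text
brass in 39 2.4448063960301076 std 7.175950376417153e-05
al in 39 13.402996238231239 std 6.95575722819142e-05
brass out 26 2.343226459931113 std 7.356187057818265e-05
al out 32 13.33634678650594 std 1.1220930699972142e-05
brass in -5.106709484654818 1.0429698380811476e-14
al in 4.83056020171757 -11.975033038151109
brass out -5.198925095721099 30.663672163095193
al out 4.77001551569369 -42.56960487174282
brass col 220 [(5, 110), (6, 112), (7, 141), (8, 164), (9, 170), (10, 171), (11, 174), (12, 187), (13, 216), (14, 227), (15, 228), (164, 154), (165, 154), (166, 151), (167, 112), (168, 55), (169, 30), (170, 24), (171, 26), (172, 26), (173, 28)]
brass col 232 [(5, 110), (6, 108), (7, 110), (8, 127), (9, 156), (10, 168), (11, 169), (12, 170), (13, 176), (14, 210), (15, 224), (164, 157), (165, 157), (166, 156), (167, 153), (168, 113), (169, 53), (170, 30), (171, 28), (172, 23), (173, 27)]
al col 275 [(6, 107), (7, 107), (8, 115), (9, 149), (10, 162), (11, 163), (12, 163), (13, 169), (14, 197), (15, 220), (16, 226), (17, 227), (160, 152), (161, 151), (162, 151), (163, 160), (164, 206), (165, 224), (166, 226), (167, 224), (168, 188), (169, 113), (170, 42), (171, 26), (172, 27), (173, 27)]
al col 290 [(6, 110), (7, 133), (8, 159), (9, 166), (10, 168), (11, 167), (12, 173), (13, 214), (14, 229), (15, 230), (16, 231), (17, 230), (160, 149), (161, 149), (162, 149), (163, 150), (164, 149), (165, 148), (166, 146), (167, 116), (168, 67), (169, 31), (170, 25), (171, 28), (172, 24), (173, 27)]
```

```bash
cat >> h.py <<'E'
YAW=np.radians(7.94); A25=np.radians(25)
UX=np.array([np.cos(YAW)*np.cos(A25),np.sin(YAW)*np.cos(A25),np.sin(A25)]);UY=np.array([-np.sin(YAW),np.cos(YAW),0]);UZ=np.cross(UX,UY)
F=np.array([UX,UY,UZ])
E
python3 - <<'E'
from h import *
import pickle
s=pickle.load(open('pics/w2.pkl','rb')); e=np.load('pics/ed.npz'); c=np.load('pics/pl.npy')
ci=bot.camera_info('wrist');K=ci['K'];M=ci['mount'];R=np.array(s['tcp_rot']);t=np.array(s['position'])
def hit(u,v,off=0):
    r=np.array([(u-K[0,2])/K[0,0],(v-K[1,2])/K[1,1],1]); r=R@(M[:3,:3]@r); o=R@M[:3,3]+t
    n2=1/np.sqrt(1+c[0]**2+c[1]**2)
    k=(c[2]+off/n2+c[0]*o[0]+c[1]*o[1]-o[2])/(r[2]-c[0]*r[0]-c[1]*r[1]); return o+k*r
low=[hit(220,167.1),hit(232,168.2),hit(275,168.9),hit(290,167.3)]; top=[hit(220,12.3),hit(232,13.6),hit(275,14.2),hit(290,12.8)]
O=np.mean([low[1],low[2]],0)
for q in low+top: print(((q-O)@F.T*1e3).round(1))
L=(e['L']-O)@F.T;Rr=(e['R']-O)@F.T
fl=np.polyfit(L[:,0],L[:,1],1);fr=np.polyfit(Rr[:,0],Rr[:,1],1);print(fl,fr)
x0=0 # O at inner corners
y0=np.polyval(fr,0)+.015
O2=O+UY*y0
sb=fl-fr; xw=(0.01606-sb[1])/sb[0]; yw=np.polyval(fl,xw)-np.polyval(sb,xw)/2-y0
print('slot O',O2,'plane dz',O2[2]-(c[0]*O2[0]+c[1]*O2[1]+c[2]),'mouth gap',sb[1]*1e3,'xw',xw*1e3,'yw',yw*1e3)
W=O2+xw*UX+yw*UY; print('wedge world',W)
# tab
d=np.load('pics/w2.npy');Wd=world('wrist',d,s);p=cv2.imread('pics/w2.png');hsv=cv2.cvtColor(p,cv2.COLOR_BGR2HSV);H,S,V=[hsv[...,i].astype(int) for i in range(3)]
m=(abs(H-70)<15)&(S>120);m[:110]=0;m[155:]=0;m[:,:320]=0;m[:,360:]=0
q=(Wd[m]-O2)@F.T*1e3; top=q[q[:,2]>16]; print('tab',m.sum(),np.percentile(q,[3,50,97],axis=0).round(1),'top',(np.percentile(top,2,axis=0)/2+np.percentile(top,98,axis=0)/2).round(1))
m=(abs(H-13)<6)&(S>150);m[:125]=0;m[150:]=0;m[:,:282]=0;m[:,330:]=0
q=(Wd[m]-O2)@F.T*1e3; print('needle',m.sum(),np.percentile(q,[3,50,97],axis=0).round(1))
# pin in hand
m=((H<8)|(H>172))&(S>120);m[:220]=0;m[290:]=0;q=(Wd[m]-t)@R*1e3;print('pin(tool)',m.sum(),np.nanpercentile(q,[3,50,97],axis=0).round(1))
q=(Wd[200:228,222:298].reshape(-1,3)-t)@R*1e3;q=q[np.isfinite(q).all(1)];q=q[abs(q[:,2])<25];print(len(q),np.percentile(q,[1,50,99],axis=0).round(1))
np.save('pics/O2.npy',O2); print(t,np.degrees(np.arctan2(R[1,0],R[0,0])))
E
```

```text
[ 1.8 35.4  0. ]
[ 0.4 22.8  0. ]
[ -0.4 -22.8  -0. ]
[  1.7 -38.6  -0. ]
[141.6  23.6   0. ]
[140.7  14.7   0. ]
[140.4 -17.5  -0. ]
[141.4 -28.7  -0. ]
[-0.08719671  0.01135554] [ 0.08667736 -0.01521199]
slot O [0.58365752 0.09269434 0.09213858] plane dz 2.3468405557780514e-07 mouth gap 26.56753338776821 xw 60.4318580397757 yw -1.7319259132282245
wedge world [0.63814156 0.09854471 0.11767819]
tab 677 [[nan nan nan]
 [nan nan nan]
 [nan nan nan]] top [ 40.3 -82.2  18.6]
needle 112 [[ 22.5 -71.  -25.1]
 [ 40.6 -66.   -3.6]
 [ 41.6 -42.5   3.1]]
pin(tool) 1011 [[ -9.1  -8.8 -33.2]
 [  8.2  -0.4 -20. ]
 [  9.8   8.3   3.6]]
1648 [[  7.1 -22.   -1.1]
 [ 14.3  -0.4   7.6]
 [ 23.9  20.6  11.9]]
[0.56540073 0.08392605 0.23793003] 8.085528713358702
```

Call:
{"op": "servo_tool", "data": {"increments": [[1.0, [36.3, -4.1, 20], 0], [1.0, [0, 0, 40], 0], [1.0, [0, 0, 33], 0], [1.0, [0, 0, 10], 0], [1.0, [0, 0, 0], 0]]}}

```text
time_s: 5.55
position: [0.6017, 0.0924, 0.1355]
tcp_rot: [[0.99, 0.138, -0.001], [0.138, -0.99, 0.0], [-0.001, -0.0, -1.0]]
force: [0.4, 0.7, -1.6]
opening: 0.22
```

```bash
cat > look.py <<'E'
import sys
from h import *
import pickle
k=sys.argv[1]; s=bot.read_state(); out=[]
for n in sys.argv[2:]:
    p,d=bot.capture(n); pickle.dump((s,p,d),open(f'pics/{k}_{n}.pkl','wb'))
    if n=='side': c=p[130:250,140:270]; f=5
    elif n=='scene': c=p[170:265,240:350]; f=5
    else: c=p; f=1.5
    cv2.imwrite(f'pics/{k}_{n}.png',cv2.resize(c,None,fx=f,fy=f,interpolation=cv2.INTER_CUBIC))
print(s['time_s'],np.array(s['position']).round(4),np.array(s['force']).round(2),np.array(s['moment']).round(2),round(s['opening'],3))
T=(np.array(s['position'])-np.load('pics/O2.npy'))
print('TCP in slot mm',(T@F.T*1e3).round(1),'horiz',(T@np.array([np.cos(YAW),np.sin(YAW),0])*1e3).round(1),(T[2]*1e3).round(1))
E
python3 look.py c1 side
```

```text
5.55 [0.6017 0.0924 0.1355] [ 0.37  0.73 -1.58] [-0.    0.01 -0.02] 0.22
TCP in slot mm [34.5 -2.8 31.7] horiz 17.9 43.3
```

View pics/c1_side.png

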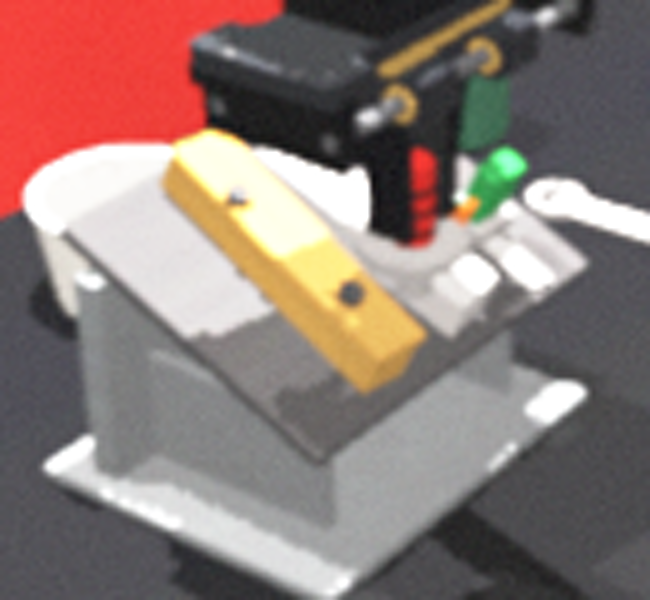

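Call:
{"op": "servo_tool", "data": {"increments": [[1.0, [0, -0.6, 5], 0], [1.0, [0, 0, 2], 0], [1.0, [0, 0, 2], 0]]}}

```text
time_s: 5.98
position: [0.6018, 0.0938, 0.127]
tcp_rot: [[0.99, 0.14, 0.001], [0.14, -0.99, -0.0], [0.001, 0.0, -1.0]]
force: [0.4, 0.1, -2.2]
opening: 0.224
```

Call:
{"op": "servo_tool", "data": {"increments": [[1.0, [0, 0, 2], 0], [1.0, [0, 0, 0], 0]]}}

```text
time_s: 6.22
position: [0.6015, 0.0938, 0.1244]
tcp_rot: [[0.99, 0.14, -0.0], [0.14, -0.99, 0.0], [-0.0, -0.0, -1.0]]
force: [0.3, -0.5, -2.7]
opening: 0.219
```

Call:
{"op": "servo_tool", "data": {"increments": [[1.0, [0, 0, 1.5], 0], [1.0, [0, 0, 0], 0]]}}

```text
time_s: 6.48
position: [0.6016, 0.0938, 0.1235]
tcp_rot: [[0.99, 0.14, 0.0], [0.14, -0.99, 0.0], [0.0, -0.0, -1.0]]
force: [-1.5, 0.3, 1.1]
opening: 0.218
```

Call:
{"op": "servo_tool", "data": {"increments": [[1.0, [0, 0, 1.5], 0], [1.0, [0, 0, 0], 0]]}}

```text
time_s: 6.72
position: [0.6015, 0.0938, 0.1229]
tcp_rot: [[0.99, 0.14, 0.0], [0.14, -0.99, -0.0], [0.0, 0.0, -1.0]]
force: [-3.7, -0.3, 7.3]
opening: 0.226
```

Call:
{"op": "servo_tool", "data": {"increments": [[1.0, [-1.9, 0, 1.4], 0], [1.0, [-1.9, 0, 1.4], 0], [1.0, [0, 0, 0], 0]]}}

```text
time_s: 7.1
position: [0.6, 0.0933, 0.1214]
tcp_rot: [[0.99, 0.14, 0.006], [0.14, -0.99, 0.0], [0.006, 0.001, -1.0]]
force: [-0.7, -0.3, 10.0]
opening: 0.223
```

Call:
{"op": "servo_tool", "data": {"increments": [[1.0, [-1.8, 0, 1.5], 0], [1.0, [-1.8, 0, 1.5], 0], [1.0, [0, 0, 0], 0]]}}

```text
time_s: 7.48
position: [0.5966, 0.0927, 0.118]
tcp_rot: [[0.99, 0.14, 0.006], [0.14, -0.99, -0.0], [0.006, 0.001, -1.0]]
force: [-0.8, 0.7, 8.3]
opening: 0.222
```

```bash
python3 look.py c2 side
```

```text
7.475 [0.5966 0.0927 0.118 ] [-0.8   0.67  8.3 ] [ 0.15 -0.01  0.03] 0.222
TCP in slot mm [22.6 -1.8 18.1] horiz 12.8 25.9
```

View pics/c2_side.png

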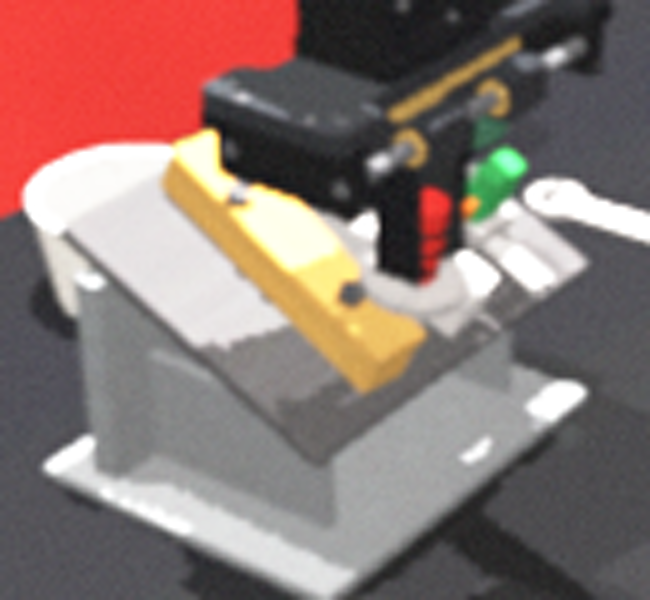

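Call:
{"op": "servo_tool", "data": {"increments": [[1.0, [-1.7, 0, 1.6], 0], [1.0, [-1.7, 0, 1.6], 0], [1.0, [-1.6, 0, 1.7], 0], [1.0, [-1.5, 0, 1.7], 0], [1.0, [0, 0, 0], 0]]}}

```text
time_s: 8.15
position: [0.5905, 0.0917, 0.1113]
tcp_rot: [[0.99, 0.14, 0.007], [0.14, -0.99, -0.0], [0.007, 0.001, -1.0]]
force: [-0.0, 0.4, 8.1]
opening: 0.222
```

Call:
{"op": "servo_tool", "data": {"increments": [[1.0, [-1.4, 0, 1.8], 0], [1.0, [-1.0, 0, 1.8], 0], [1.0, [0, 0, 0], 0]]}}

```text
time_s: 8.52
position: [0.5894, 0.0916, 0.1094]
tcp_rot: [[0.99, 0.139, 0.01], [0.14, -0.99, 0.0], [0.01, 0.001, -1.0]]
force: [-0.7, 1.1, 15.4]
opening: 0.22
```

```bash
python3 look.py c3 side wrist
```

```text
8.525 [0.5894 0.0916 0.1094] [-0.69  1.13 15.4 ] [ 0.17 -0.03 -0.04] 0.22
TCP in slot mm [12.3 -1.9 13.3] horiz 5.5 17.3
```

View pics/c3_side.png

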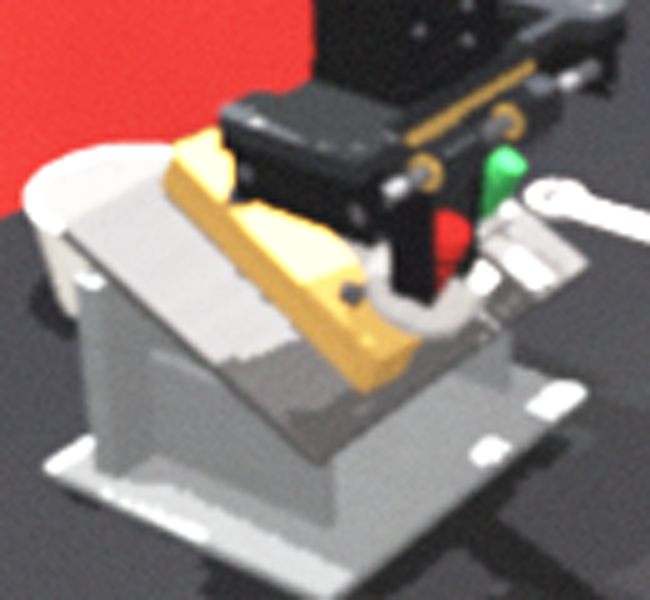

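View pics/c3_wrist.png

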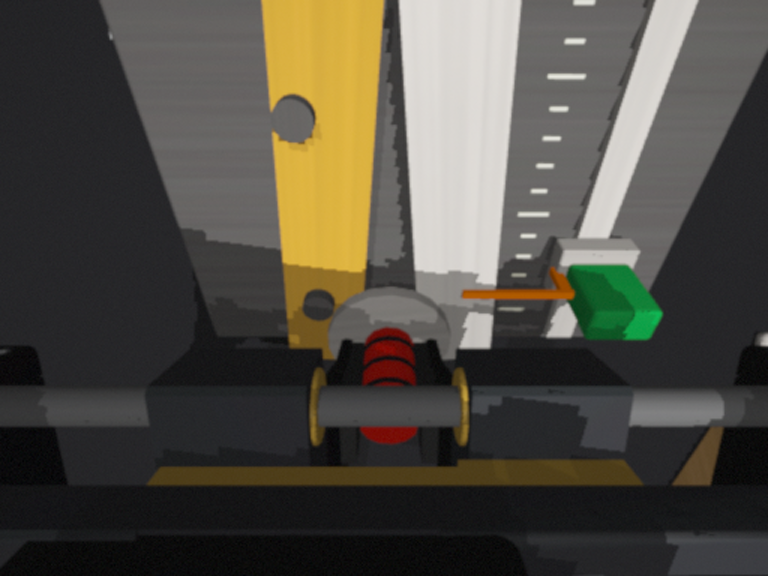

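```bash
cat > collar.py <<'E'
import sys
from h import *
import pickle
s,p,d=pickle.load(open(sys.argv[1],'rb')); W=world('wrist',d,s); O=np.load('pics/O2.npy')
q=(W-O)@F.T*1e3
hsv=cv2.cvtColor(p,cv2.COLOR_BGR2HSV)
m=(q[...,2]>3.5)&(q[...,2]<30)&(hsv[...,1]<60)&(abs(q[...,1])<30)&(q[...,0]<130)&(q[...,0]>0)
m=cv2.morphologyEx(m.astype(np.uint8),cv2.MORPH_OPEN,np.ones((3,3)))
n,l,st,_=cv2.connectedComponentsWithStats(m); 
if n>1:
    k=1+np.argmax(st[1:,4]); print(st[k]); Q=q[l==k]
    Q=Q[abs(Q[:,2]-np.median(Q[:,2]))<4]
    A=np.c_[Q[:,:2],np.ones(len(Q))]; c=np.linalg.lstsq(A,Q[:,2],rcond=None)[0]; print('slopes deg rel face',np.degrees(np.arctan(c[:2])).round(1),'medz',np.median(Q[:,2]).round(2),'range',Q.min(0).round(1),Q.max(0).round(1))
    # circle fit on upslope boundary: R=25
    from scipy.optimize import least_squares
    cnt=cv2.findContours((l==k).astype(np.uint8),cv2.RETR_EXTERNAL,cv2.CHAIN_APPROX_NONE)[0][0][:,0]
    B=np.array([q[v,u] for u,v in cnt]); B=B[abs(B[:,2]-6)<3]
    f=lambda z:np.hypot(B[:,0]-z[0],B[:,1]-z[1])-25
    sel=B[:,0]>B[:,0].max()-14; B=B[sel]
    r=least_squares(f,[B[:,0].max()-25,0],loss='soft_l1',f_scale=.5); print('centre x,y',r.x.round(2),'rms',np.sqrt((r.fun**2).mean()).round(2),len(B))
E
python3 collar.py pics/c3_wrist.pkl
```

```text
[ 219  194   81   51 2417]
slopes deg rel face [-1.   0.1] medz 5.98 range [  8.5 -25.8   3.5] [42.7 22.7 10. ]
centre x,y [17.25 -1.16] rms 0.28 88
```

Call:
{"op": "servo_tool", "data": {"increments": [[1.0, [5.4, 0.2, -2.5], 0], [1.0, [5.4, 0.1, -2.5], 0], [1.0, [5.4, 0, -2.5], 0], [1.0, [5.4, 0, -2.5], 0], [1.0, [5.4, 0, -2.5], 0]]}}

```text
time_s: 9.25
position: [0.6051, 0.0947, 0.1176]
tcp_rot: [[0.99, 0.141, -0.016], [0.141, -0.99, -0.001], [-0.016, -0.001, -1.0]]
force: [-13.4, -1.8, 8.7]
opening: 0.221
```

Call:
{"op": "servo_tool", "data": {"increments": [[1.0, [3.6, 0, -1.7], 0], [1.0, [1.8, 0, -0.85], 0], [1.0, [0, 0, 0], 0]]}}

```text
time_s: 9.62
position: [0.6109, 0.0955, 0.1203]
tcp_rot: [[0.99, 0.14, -0.015], [0.14, -0.99, -0.001], [-0.015, -0.001, -1.0]]
force: [-12.7, -1.1, 9.5]
opening: 0.22
```

```bash
python3 look.py c4 wrist; python3 collar.py pics/c4_wrist.pkl
```

```text
9.625 [0.6109 0.0955 0.1203] [-12.68  -1.14   9.46] [-0.25  1.97 -0.01] 0.22
TCP in slot mm [36.7 -1.  14. ] horiz 27.4 28.2
[ 210  195   90   49 2520]
slopes deg rel face [-1.6 -0.4] medz 6.12 range [ 29.4 -24.8   3.5] [66.9 29.8 10.2]
centre x,y [41.06 -0.29] rms 0.35 91
```

View pics/c4_wrist.png

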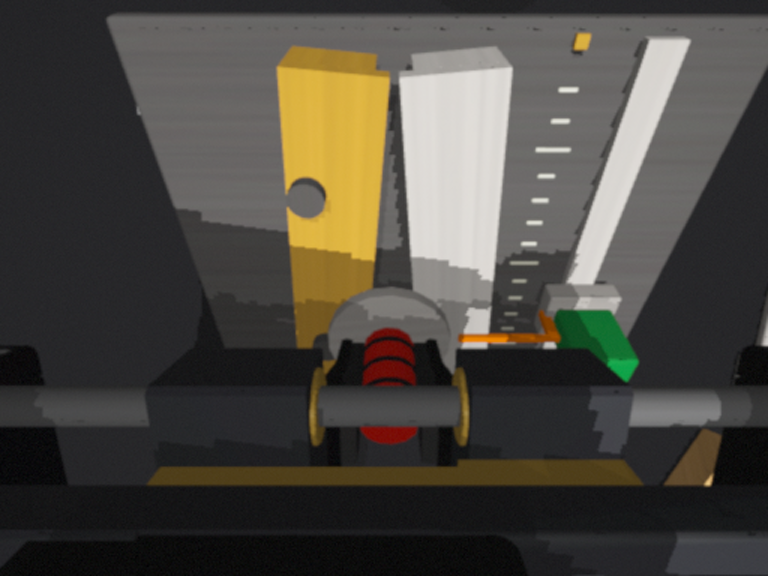

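Call:
{"op": "servo_tool", "data": {"increments": [[1.0, [3.6, 0.5, -1.7], 0], [1.0, [3.6, 0.4, -1.7], 0], [1.0, [3.6, 0, -1.7], 0], [1.0, [1.8, 0, -0.85], 0], [1.0, [0, 0, 0], 0]]}}

```text
time_s: 10.3
position: [0.6238, 0.0965, 0.1263]
tcp_rot: [[0.99, 0.14, -0.014], [0.14, -0.99, -0.001], [-0.014, -0.001, -1.0]]
force: [-11.6, -1.2, 9.3]
opening: 0.222
```

```bash
python3 look.py c5 wrist; python3 collar.py pics/c5_wrist.pkl;  python3 - <<'E'
from h import *
s=bot.read_state();print('F slot',F@np.array(s['force']))
E
```

```text
10.3 [0.6238 0.0965 0.1263] [-11.65  -1.23   9.25] [-0.25  1.88 -0.01] 0.222
TCP in slot mm [50.9 -1.8 14. ] horiz 40.3 34.2
[ 219  195   81   49 2448]
slopes deg rel face [-2.8  0.2] medz 6.16 range [ 44.8 -25.6   3.5] [81.  22.7 10.3]
centre x,y [55.27 -1.23] rms 0.35 92
F slot [-7.38509718  0.8517896  13.39524728]
```

Call:
{"op": "servo_tool", "data": {"increments": [[1.0, [1.8, 0.2, -0.85], 0], [1.0, [1.8, 0.1, -0.85], 0], [1.0, [0, 0, 0], 0]]}}

```text
time_s: 10.72
position: [0.6274, 0.0968, 0.128]
tcp_rot: [[0.99, 0.14, -0.014], [0.14, -0.99, -0.001], [-0.014, -0.001, -1.0]]
force: [-12.4, -1.4, 8.3]
opening: 0.221
```

Call:
{"op": "servo_tool", "data": {"increments": [[1.0, [0.9, 0, -0.4], 0], [1.0, [0, 0, 0], 0]]}}

```text
time_s: 10.98
position: [0.628, 0.0968, 0.1283]
tcp_rot: [[0.99, 0.14, -0.015], [0.14, -0.99, -0.001], [-0.015, -0.001, -1.0]]
force: [-13.2, -1.5, 8.3]
opening: 0.222
```

Call:
{"op": "servo_tool", "data": {"increments": [[1.0, [0.9, 0, -0.4], 0], [1.0, [0, 0, 0], 0]]}}

```text
time_s: 11.22
position: [0.6288, 0.0969, 0.1287]
tcp_rot: [[0.99, 0.14, -0.015], [0.14, -0.99, -0.001], [-0.015, -0.001, -1.0]]
force: [-12.8, -1.3, 9.0]
opening: 0.22
```

Call:
{"op": "servo_tool", "data": {"increments": [[1.0, [0.9, 0, -0.4], 0], [1.0, [0, 0, 0], 0]]}}

```text
time_s: 11.48
position: [0.6295, 0.097, 0.1291]
tcp_rot: [[0.99, 0.14, -0.015], [0.14, -0.99, -0.001], [-0.015, -0.001, -1.0]]
force: [-12.7, -1.1, 8.2]
opening: 0.223
```

```bash
python3 look.py c6 wrist; python3 collar.py pics/c6_wrist.pkl;  python3 - <<'E'
from h import *
s=bot.read_state();print('F slot',F@np.array(s['force']))
E
```

```text
11.475 [0.6295 0.097  0.1291] [-12.69  -1.11   8.23] [-0.22  2.1  -0.08] 0.223
TCP in slot mm [57.3 -2.1 14. ] horiz 46.0 36.9
[ 219  195   81   49 2460]
slopes deg rel face [-2.9  0.2] medz 6.17 range [ 52.9 -25.9   3.5] [87.2 22.6 10.3]
centre x,y [61.57 -1.48] rms 0.39 90
F slot [-8.0256349   0.09093006 13.90758825]
```

Call:
{"op": "servo_tool", "data": {"increments": [[1.0, [0.9, 0, -0.4], 0], [1.0, [0, 0, 0], 0]]}}

```text
time_s: 11.78
position: [0.6304, 0.097, 0.1295]
tcp_rot: [[0.99, 0.141, -0.016], [0.141, -0.99, -0.001], [-0.016, -0.001, -1.0]]
force: [-12.4, -1.3, 9.2]
opening: 0.215
```

Call:
{"op": "servo_tool", "data": {"increments": [[1.0, [0.9, 0, -0.4], 0], [1.0, [0, 0, 0], 0]]}}

```text
time_s: 12.02
position: [0.6312, 0.0971, 0.1299]
tcp_rot: [[0.99, 0.141, -0.016], [0.141, -0.99, -0.001], [-0.016, -0.001, -1.0]]
force: [-12.2, -2.6, 10.3]
opening: 0.222
```

```bash
cat > flat.py <<'E'
import sys
from h import *
import pickle
s,p,d=pickle.load(open(sys.argv[1],'rb')); W=world('wrist',d,s); O=np.load('pics/O2.npy')
q=(W-O)@F.T*1e3
cx,cy=float(sys.argv[2]),float(sys.argv[3])
r=np.hypot(q[...,0]-cx,q[...,1]-cy); hsv=cv2.cvtColor(p,cv2.COLOR_BGR2HSV)
m=(r<23.5)&(r>12)&(abs(q[...,2]-6)<4)&(hsv[...,1]<60)
Q=q[m]
for it in range(6):
    A=np.c_[Q[:,:2]-[cx,cy],np.ones(len(Q))]; c=np.linalg.lstsq(A,Q[:,2],rcond=None)[0]; e=Q[:,2]-A@c; 
    if it<5: Q=Q[abs(e)<2*e.std()+.2]
print('flat',len(Q),np.degrees(np.arctan(c[:2])).round(2),c[2].round(2),'xr',np.percentile(Q[:,0]-cx,[2,98]).round(1))
# same for jaw tops nearby
hs=hsv[...,1]; m=(abs(q[...,2])<2)&(q[...,0]>cx+30)&(q[...,0]<135)&(abs(q[...,1])<35)
Q=q[m];A=np.c_[Q[:,:2],np.ones(len(Q))]; c=np.linalg.lstsq(A,Q[:,2],rcond=None)[0]; print('jaws',len(Q),np.degrees(np.arctan(c[:2])).round(2),np.median(Q[:,2]).round(2))
E
for a in "c3 17.3 -1.2" "c4 41 -1" "c5 55.3 -1.2" "c6 61.6 -1.5"; do set -- $a; python3 flat.py pics/$1_wrist.pkl $2 $3; done
```

```text
flat 1385 [ 0.31 -0.01] 5.99 xr [-3.4 22.3]
jaws 22955 [0.03 0.05] 0.05
flat 1347 [-1.77  0.08] 6.56 xr [-3.1 22.3]
jaws 14425 [0.01 0.07] 0.05
flat 1366 [-1.76  0.2 ] 6.58 xr [-3.  22.3]
jaws 9966 [0.   0.06] 0.08
flat 1358 [-1.83  0.11] 6.6 xr [-2.8 22.1]
jaws 8264 [0.02 0.09] 0.06
```

Call:
{"op": "servo_tool", "data": {"increments": [[1.0, [0.9, 0, -0.4], 0], [1.0, [0, 0, 0], 0]]}}

```text
time_s: 12.28
position: [0.6317, 0.0971, 0.1302]
tcp_rot: [[0.99, 0.141, -0.017], [0.141, -0.99, -0.001], [-0.017, -0.001, -1.0]]
force: [-13.7, -2.7, 9.5]
opening: 0.217
```

Call:
{"op": "servo_tool", "data": {"increments": [[1.0, [0.9, 0, -0.4], 0], [1.0, [0, 0, 0], 0]]}}

```text
time_s: 12.52
position: [0.6321, 0.0972, 0.1304]
tcp_rot: [[0.99, 0.141, -0.018], [0.141, -0.99, -0.002], [-0.018, -0.001, -1.0]]
force: [-14.6, -2.5, 9.4]
opening: 0.221
```

```bash
python3 look.py c7 wrist; python3 collar.py pics/c7_wrist.pkl;  python3 - <<'E'
from h import *
s=bot.read_state();print('F slot',F@np.array(s['force']))
E
python3 flat.py pics/c7_wrist.pkl 64 -1.5
```

```text
12.525 [0.6321 0.0972 0.1304] [-14.6   -2.48   9.4 ] [-0.43  2.35 -0.02] 0.221
TCP in slot mm [60.2 -2.3 14.1] horiz 48.6 38.2
[ 219  195   81   49 2473]
slopes deg rel face [-3.1  0.1] medz 6.21 range [ 55.5 -26.1   3.5] [90.2 22.4 10.4]
centre x,y [64.37 -1.68] rms 1.42 87
F slot [-8.89037627 -0.29068989 14.46094577]
flat 1341 [-2.14  0.15] 6.73 xr [-2.6 22.2]
jaws 7628 [-0.05  0.1 ] 0.08
```

Call:
{"op": "servo_tool", "data": {"increments": [[1.0, [-0.5, 0, 0.9], 0], [1.0, [-0.5, 0, 0.8], 0], [1.0, [0, 0, 0], 0]]}}

```text
time_s: 12.95
position: [0.632, 0.0972, 0.13]
tcp_rot: [[0.99, 0.141, -0.015], [0.141, -0.99, -0.001], [-0.015, -0.001, -1.0]]
force: [-14.7, -1.4, 13.1]
opening: 0.221
```

```bash
python3 look.py c8 wrist; python3 collar.py pics/c8_wrist.pkl;  python3 - <<'E'
from h import *
s=bot.read_state();print('F slot',F@np.array(s['force']))
E
python3 flat.py pics/c8_wrist.pkl 64 -1.5
```

```text
12.95 [0.632  0.0972 0.13  ] [-14.71  -1.42  13.06] [-0.32  2.32 -0.05] 0.221
TCP in slot mm [59.9 -2.3 13.8] horiz 48.5 37.8
[ 219  195   81   49 2456]
slopes deg rel face [-2.5  0.1] medz 6.12 range [ 55.7 -26.    3.5] [90.6 22.4 10.2]
centre x,y [64.37 -1.51] rms 0.33 86
F slot [-8.60917296  0.70642657 18.73612701]
flat 1338 [-1.48  0.12] 6.46 xr [-3.1 22.3]
jaws 7664 [-0.04  0.08] 0.07
```

Call:
{"op": "servo_tool", "data": {"increments": [[1.0, [-1, 0, 0.7], 0], [1.0, [-1, 0, 0.7], 0], [1.0, [0, 0, 0], 0]]}}

```text
time_s: 13.38
position: [0.6318, 0.0971, 0.1296]
tcp_rot: [[0.99, 0.14, -0.011], [0.14, -0.99, -0.001], [-0.011, -0.001, -1.0]]
force: [-13.3, -1.4, 14.9]
opening: 0.218
```

```bash
python3 look.py c9 wrist; python3 collar.py pics/c9_wrist.pkl;  python3 - <<'E'
from h import *
s=bot.read_state();print('F slot',F@np.array(s['force']))
E
python3 flat.py pics/c9_wrist.pkl 64 -1.5
```

```text
13.375 [0.6318 0.0971 0.1296] [-13.28  -1.44  14.87] [-0.24  1.99 -0.  ] 0.218
TCP in slot mm [59.6 -2.2 13.5] horiz 48.3 37.4
[ 219  195   81   51 2507]
slopes deg rel face [-1.9  0.2] medz 6.05 range [ 55.5 -26.    3.5] [90.1 22.5 10.2]
centre x,y [64.32 -1.59] rms 0.36 92
F slot [-5.3305555   0.48829591 19.99590225]
flat 1343 [-0.6   0.04] 6.23 xr [-3.1 22.4]
jaws 7694 [0.  0.1] 0.09
```

Call:
{"op": "servo_tool", "data": {"increments": [[1.0, [-0.8, 0, 0.6], 0], [1.0, [-0.5, 0, 0.4], 0], [1.0, [0, 0, 0], 0]]}}

```text
time_s: 13.8
position: [0.6318, 0.0971, 0.1294]
tcp_rot: [[0.99, 0.14, -0.008], [0.14, -0.99, -0.0], [-0.008, -0.001, -1.0]]
force: [-12.4, 0.2, 16.0]
opening: 0.219
```

Call:
{"op": "servo_tool", "data": {"increments": [[0.72, [0, 0, 0], 0], [0.72, [0, 0, 0], 0], [0.72, [0, 0, 0], 0]]}}

```text
time_s: 14.18
position: [0.6357, 0.0969, 0.1277]
tcp_rot: [[0.99, 0.14, -0.0], [0.14, -0.99, -0.0], [-0.0, 0.0, -1.0]]
force: [-4.2, 0.3, 6.9]
opening: 0.276
```

```bash
python3 look.py d1 wrist; python3 collar.py pics/d1_wrist.pkl;  python3 flat.py pics/d1_wrist.pkl 64 -1.5
```

```text
14.175 [0.6357 0.0969 0.1277] [-4.16  0.28  6.9 ] [-0.04  0.61  0.03] 0.276
TCP in slot mm [62.3 -3.  10.2] horiz 52.1 35.5
[ 218  202   83   55 2519]
slopes deg rel face [-1.5  0.2] medz 6.02 range [ 44.9 -26.2   3.5] [90.1 22.5 10.2]
centre x,y [64.22 -1.59] rms 0.29 87
flat 1128 [-0.11  0.13] 6.1 xr [-14.3  22.4]
jaws 7616 [-0.03  0.07] 0.05
```

View pics/d1_wrist.png

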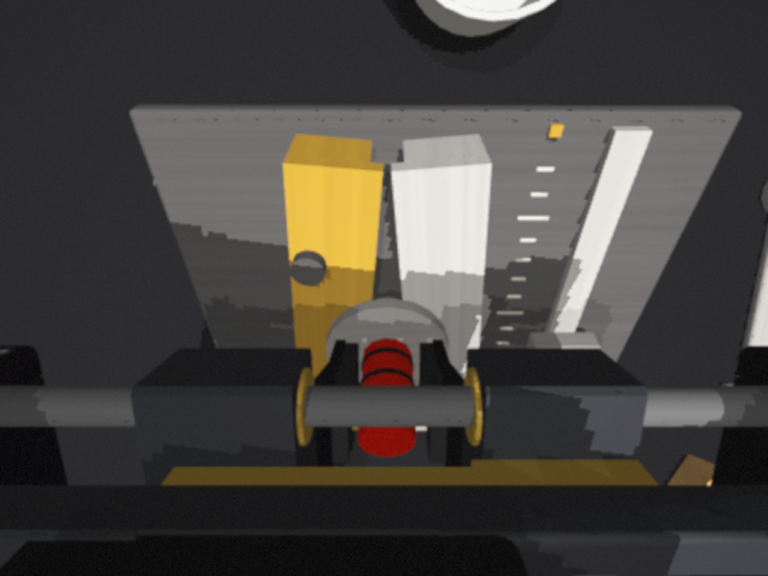

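Call:
{"op": "servo_tool", "data": {"increments": [[0.7, [0, -0.7, -4], 0], [0.7, [-10, 0, -2], 0], [0.7, [-10, 0, 0], 0], [0.7, [-10, 0, 6], 0], [0.7, [0, 0, 8], 0]]}}

```text
time_s: 14.85
position: [0.6047, 0.0935, 0.1184]
tcp_rot: [[0.99, 0.14, -0.001], [0.14, -0.99, 0.0], [-0.001, -0.0, -1.0]]
force: [-0.6, 0.3, 0.4]
opening: 0.297
```

Call:
{"op": "servo_tool", "data": {"increments": [[0.7, [0, 0, 7], 0], [0.7, [0, 0, 0], 0]]}}

```text
time_s: 15.1
position: [0.6057, 0.0935, 0.1109]
tcp_rot: [[0.99, 0.14, -0.002], [0.14, -0.99, 0.0], [-0.002, -0.0, -1.0]]
force: [-0.5, -1.4, -0.6]
opening: 0.301
```

```bash
python3 look.py d2 wrist side; python3 collar.py pics/d2_wrist.pkl;  python3 flat.py pics/d2_wrist.pkl 64 -1.5
```

```text
15.1 [0.6057 0.0935 0.1109] [-0.47 -1.39 -0.58] [0.07 0.03 0.03] 0.301
TCP in slot mm [27.8 -2.2  7.7] horiz 21.9 18.8
[ 213  151   94   71 3943]
slopes deg rel face [-0.4  0.1] medz 6.01 range [ 43.8 -26.2   3.5] [90.1 22.7  8.2]
centre x,y [64.18 -1.61] rms 0.24 105
flat 2888 [-0.07  0.07] 6.05 xr [-15.7  22.2]
jaws 12837 [0.   0.05] 0.06
```

View pics/d2_wrist.png

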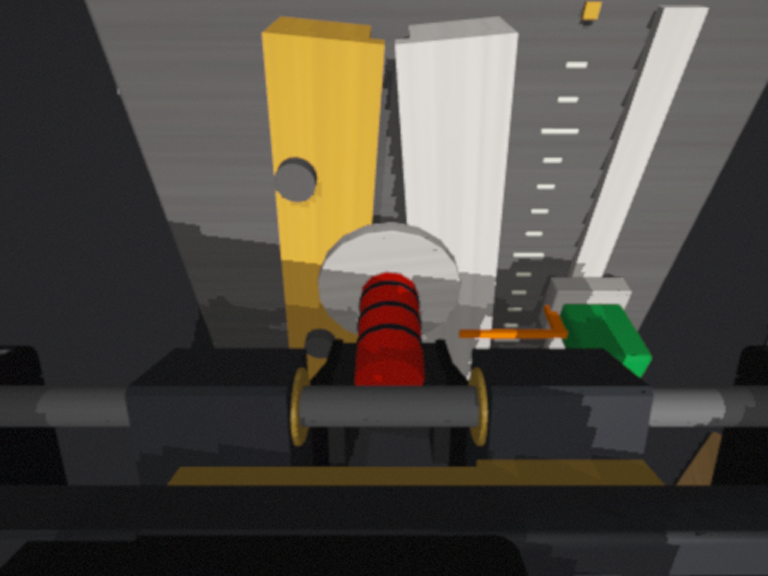

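View pics/d2_side.png

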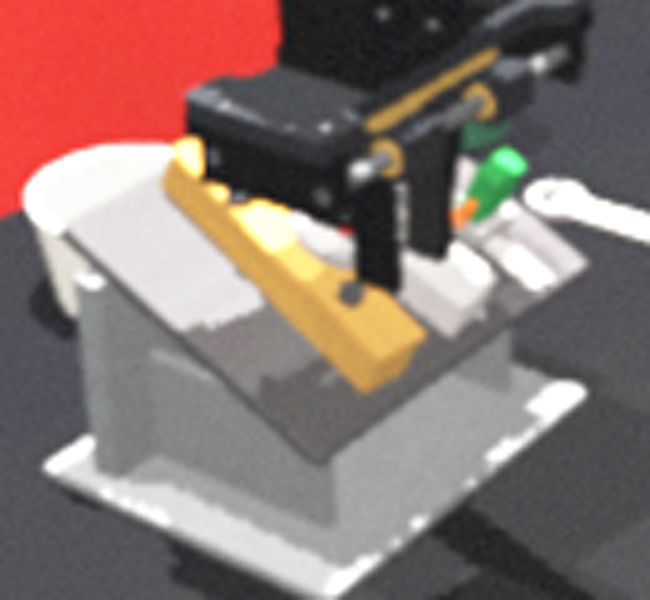

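Call:
{"op": "servo_tool", "data": {"increments": [[0.7, [1.8, 0, 0.1], 0], [0.7, [1.8, 0, -0.8], 0], [0.7, [0, 0, 0], 0]]}}

```text
time_s: 15.58
position: [0.61, 0.0941, 0.113]
tcp_rot: [[0.99, 0.14, 0.001], [0.14, -0.99, 0.0], [0.001, 0.0, -1.0]]
force: [1.2, 0.7, -0.6]
opening: 0.301
```

Call:
{"op": "servo_tool", "data": {"increments": [[0.7, [1.4, 0, -0.65], 0], [0.7, [0, 0, 0], 0]]}}

```text
time_s: 15.82
position: [0.611, 0.0943, 0.1134]
tcp_rot: [[0.99, 0.14, 0.0], [0.14, -0.99, 0.0], [0.0, -0.0, -1.0]]
force: [0.6, 0.8, 0.1]
opening: 0.302
```

Call:
{"op": "servo_tool", "data": {"increments": [[0.7, [0.9, 0, -0.4], 0], [0.7, [0, 0, 0], 0]]}}

```text
time_s: 16.08
position: [0.6115, 0.0944, 0.1136]
tcp_rot: [[0.99, 0.14, -0.001], [0.14, -0.99, -0.0], [-0.001, -0.0, -1.0]]
force: [-0.6, -0.5, -0.3]
opening: 0.296
```

Call:
{"op": "servo_tool", "data": {"increments": [[0.7, [0.9, 0, -0.4], 0], [0.7, [0, 0, 0], 0]]}}

```text
time_s: 16.32
position: [0.6118, 0.0945, 0.1137]
tcp_rot: [[0.99, 0.14, -0.002], [0.14, -0.99, -0.0], [-0.002, -0.0, -1.0]]
force: [-2.2, 0.5, -0.5]
opening: 0.302
```

Call:
{"op": "servo_tool", "data": {"increments": [[0.7, [0.9, 0, -0.4], 0], [0.7, [0, 0, 0], 0]]}}

```text
time_s: 16.58
position: [0.6123, 0.0946, 0.114]
tcp_rot: [[0.99, 0.14, -0.003], [0.14, -0.99, -0.0], [-0.003, -0.0, -1.0]]
force: [-4.1, -0.5, -1.8]
opening: 0.299
```

Call:
{"op": "servo_tool", "data": {"increments": [[0.7, [0.9, 0, -0.4], 0], [0.7, [0, 0, 0], 0]]}}

```text
time_s: 16.82
position: [0.6132, 0.0947, 0.1144]
tcp_rot: [[0.99, 0.14, -0.003], [0.14, -0.99, -0.0], [-0.003, -0.0, -1.0]]
force: [-5.6, -0.7, -0.9]
opening: 0.298
```

Call:
{"op": "servo_tool", "data": {"increments": [[0.7, [0.9, 0, -0.4], 0], [0.7, [0, 0, 0], 0]]}}

```text
time_s: 17.08
position: [0.6137, 0.0948, 0.1146]
tcp_rot: [[0.99, 0.14, -0.004], [0.14, -0.99, -0.0], [-0.004, -0.0, -1.0]]
force: [-5.3, -0.7, -1.7]
opening: 0.297
```

Call:
{"op": "servo_tool", "data": {"increments": [[0.7, [0.9, 0, -0.4], 0], [0.7, [0, 0, 0], 0]]}}

```text
time_s: 17.32
position: [0.614, 0.0948, 0.1148]
tcp_rot: [[0.99, 0.14, -0.005], [0.14, -0.99, -0.0], [-0.005, -0.0, -1.0]]
force: [-5.9, -1.7, -2.4]
opening: 0.302
```

```bash
python3 look.py d3 wrist; python3 collar.py pics/d3_wrist.pkl;  python3 flat.py pics/d3_wrist.pkl 64.5 -1.5
```

```text
17.325 [0.614  0.0948 0.1148] [-5.88 -1.66 -2.41] [-0.24  1.14 -0.01] 0.302
TCP in slot mm [37.1 -2.1  7.7] horiz 30.3 22.6
[ 214  164   92   93 4197]
slopes deg rel face [-0.8  0. ] medz 6.03 range [ 42.3 -26.3   3.5] [91.3 22.6 10. ]
centre x,y [65.87 -1.7 ] rms 0.28 106
flat 2583 [-0.12 -0.01] 6.08 xr [-15.4  22.1]
jaws 11046 [-0.01  0.08] 0.06
```

Call:
{"op": "servo_tool", "data": {"increments": [[0.7, [0.9, 0, -0.4], 0], [0.7, [0, 0, 0], 0]]}}

```text
time_s: 17.62
position: [0.6143, 0.0949, 0.1149]
tcp_rot: [[0.99, 0.14, -0.007], [0.14, -0.99, -0.0], [-0.007, -0.0, -1.0]]
force: [-6.3, -1.1, -3.2]
opening: 0.3
```

Call:
{"op": "servo_tool", "data": {"increments": [[0.7, [0.9, 0, -0.4], 0], [0.7, [0, 0, 0], 0]]}}

```text
time_s: 17.88
position: [0.6145, 0.0949, 0.1151]
tcp_rot: [[0.99, 0.14, -0.008], [0.14, -0.99, -0.001], [-0.008, -0.0, -1.0]]
force: [-7.3, -2.3, -2.9]
opening: 0.3
```

```bash
python3 look.py d4 wrist; python3 collar.py pics/d4_wrist.pkl;  python3 flat.py pics/d4_wrist.pkl 64.5 -1.5
```

```text
17.875 [0.6145 0.0949 0.1151] [-7.34 -2.33 -2.89] [-0.24  1.34 -0.04] 0.3
TCP in slot mm [37.7 -2.1  7.7] horiz 30.9 22.9
[ 207  165   99   92 4347]
slopes deg rel face [-0.3 -0.2] medz 6.03 range [ 30.6 -26.2   3.5] [92.1 30.  10. ]
centre x,y [66.32 -1.65] rms 0.29 109
flat 2524 [-0.03  0.03] 6.09 xr [-15.1  22.2]
jaws 10969 [-0.05  0.06] 0.06
```

Call:
{"op": "servo_tool", "data": {"increments": [[0.7, [-5, 0, 2], 0], [0.7, [-8, 0, 0], 0], [0.6, [-10, 0, -20], 0], [0.5, [-5, 20, -40], 0], [0.5, [0, 20, -20], 0]]}}

```text
time_s: 18.55
position: [0.5985, 0.0514, 0.1979]
tcp_rot: [[0.99, 0.14, 0.009], [0.14, -0.99, -0.0], [0.009, 0.002, -1.0]]
force: [0.5, -0.5, -0.2]
opening: 0.481
```

Call:
{"op": "servo_tool", "data": {"increments": [[0.5, [0, 10, 0], 0], [0.5, [0, 0, 0], 0]]}}

```text
time_s: 18.8
position: [0.5976, 0.0414, 0.1942]
tcp_rot: [[0.99, 0.138, 0.001], [0.138, -0.99, 0.0], [0.001, -0.0, -1.0]]
force: [-0.5, 0.3, 0.4]
opening: 0.498
```

```bash
python3 look.py e1 wrist; python3 collar.py pics/e1_wrist.pkl;  python3 flat.py pics/e1_wrist.pkl 66 -1.5
cat > tab.py <<'E'
import sys,pickle
from h import *
s,p,d=pickle.load(open(sys.argv[1],'rb')); W=world('wrist',d,s); O=np.load('pics/O2.npy'); q=(W-O)@F.T*1e3
hsv=cv2.cvtColor(p,cv2.COLOR_BGR2HSV);H,S,V=[hsv[...,i].astype(int) for i in range(3)]
m=(abs(H-70)<15)&(S>120)&(q[...,2]>16)&(q[...,2]<24)&(abs(q[...,1]+83)<20)
m=cv2.erode(m.astype(np.uint8),np.ones((2,2)))>0
Q=q[m]; print('tab top',len(Q),np.percentile(Q,[1,99],axis=0).round(1),'ctr',((np.percentile(Q,1,axis=0)+np.percentile(Q,99,axis=0))/2).round(2))
Q=q[m]; t=Q[abs(Q[:,2]-np.median(Q[:,2]))<1.2]; print('  z',np.median(Q[:,2]).round(2), 'box ctr',cv2.minAreaRect(t[:,:2].astype(np.float32)))
m=(abs(H-13)<6)&(S>150)&(q[...,1]<-20)&(q[...,1]>-66)&(q[...,2]>-3)
Q=q[m]; print('needle',len(Q),np.percentile(Q,[1,50,99],axis=0).round(1))
E
python3 tab.py pics/e1_wrist.pkl
```

```text
18.8 [0.5976 0.0414 0.1942] [-0.47  0.28  0.36] [ 0.03  0.07 -0.04] 0.498
TCP in slot mm [ 49.2 -52.7  89.7] horiz 6.7 102.1
[ 162  115   64   56 1946]
slopes deg rel face [-0.1  0.2] medz 6.05 range [ 42.9 -26.    3.6] [91.7 22.9  9.6]
centre x,y [66.23 -1.7 ] rms 0.4 70
flat 1438 [0.   0.01] 6.09 xr [-19.3  22. ]
jaws 4903 [0.01 0.06] 0.09
tab top 389 [[ 34.2 -94.2  17.4]
 [ 46.8 -72.   21.2]] ctr [ 40.47 -83.12  19.28]
  z 19.9 box ctr ((40.38966751098633, -82.93500518798828), (23.056617736816406, 13.414080619812012), 89.69524383544922)
needle 157 [[ 38.4 -65.7   0.1]
 [ 40.4 -49.6   2.4]
 [ 41.7 -30.2   3.6]]
```

View pics/e1_wrist.png

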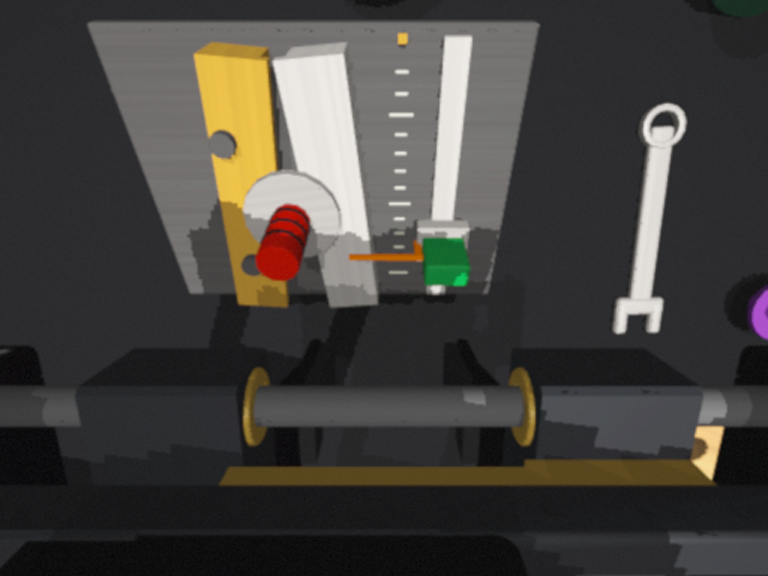

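Call:
{"op": "servo_tool", "data": {"increments": [[0.5, [24.3, 30.3, 0], 0], [0.5, [0, 0, 35], 0], [0.5, [0, 0, 26], 0], [0.5, [0, 0, 10], 0], [0.5, [0, 0, 0], 0]]}}

```text
time_s: 19.48
position: [0.6249, 0.0159, 0.1223]
tcp_rot: [[0.99, 0.14, -0.002], [0.14, -0.99, 0.001], [-0.002, -0.001, -1.0]]
force: [0.5, 0.7, 0.1]
opening: 0.499
```

```bash
python3 look.py e2 wrist side
```

```text
19.475 [0.6249 0.0159 0.1223] [0.46 0.73 0.14] [ 0.01 -0.   -0.01] 0.499
TCP in slot mm [ 40.2 -81.8  14.6] horiz 30.3 30.2
```

View pics/e2_wrist.png

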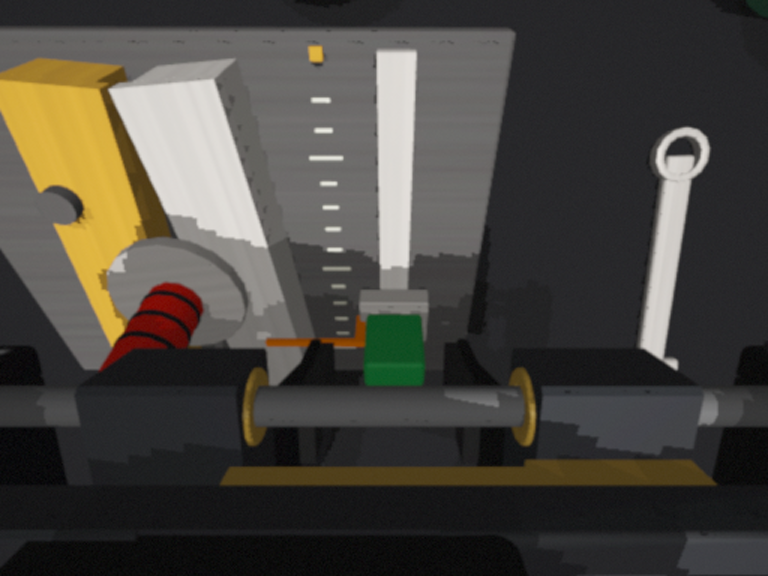

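View pics/e2_side.png

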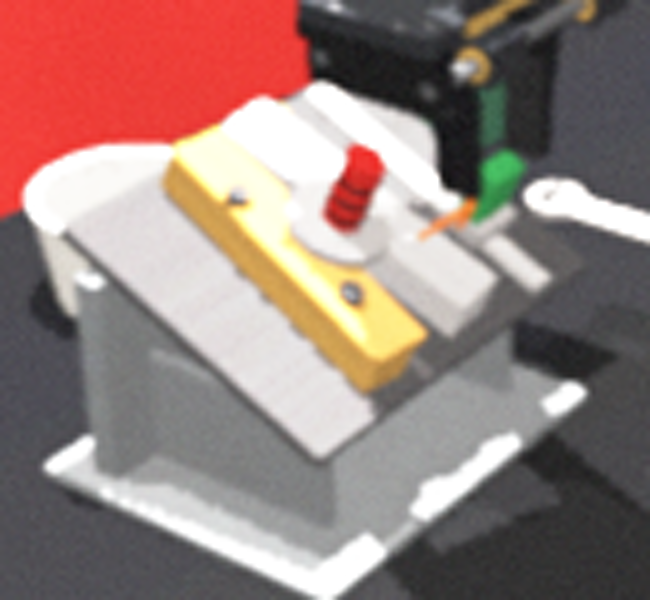

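Call:
{"op": "servo_tool", "data": {"increments": [[0.5, [0.5, 1.1, 4], 0], [0.5, [0, 0, 0], 0], [0.9, [0, 0, 0], 0], [0.9, [0, 0, 0], 0], [0.9, [0, 0, 0], 0]]}}

```text
time_s: 20.2
position: [0.6263, 0.014, 0.1197]
tcp_rot: [[0.99, 0.14, 0.0], [0.14, -0.99, -0.0], [0.0, 0.0, -1.0]]
force: [-0.3, 1.2, 0.2]
opening: 0.265
```

```bash
python3 look.py e3 wrist; python3 tab.py pics/e3_wrist.pkl
```

```text
20.2 [0.6263 0.014  0.1197] [-0.29  1.17  0.21] [ 0.01  0.06 -0.01] 0.265
TCP in slot mm [ 40.1 -83.8  11.7] horiz 31.4 27.5
tab top 559 [[ 37.5 -94.8  16.8]
 [ 47.2 -72.3  21.1]] ctr [ 42.33 -83.58  18.93]
  z 19.82 box ctr ((42.61845016479492, -83.39102172851562), (22.9367618560791, 10.536955833435059), 88.65238189697266)
needle 219 [[ 38.2 -65.1   0.9]
 [ 40.9 -51.9   2.5]
 [106.8 -30.2  64.9]]
```

Call:
{"op": "servo_tool", "data": {"increments": [[0.9, [4.7, 0, -2.2], 0], [0.9, [4.7, 0, -2.2], 0], [0.9, [4.7, 0, -2.2], 0], [0.9, [4.7, 0, -2.2], 0], [0.9, [4.6, 0, -2.1], 0]]}}

```text
time_s: 20.88
position: [0.6497, 0.0174, 0.1306]
tcp_rot: [[0.99, 0.14, -0.0], [0.14, -0.99, -0.0], [-0.0, 0.0, -1.0]]
force: [-2.4, -1.7, 1.2]
opening: 0.274
```

Call:
{"op": "servo_tool", "data": {"increments": [[0.9, [0, 0, 0], 0], [0.9, [0, 0, 0], 0]]}}

```text
time_s: 21.12
position: [0.6506, 0.0174, 0.131]
tcp_rot: [[0.99, 0.14, 0.003], [0.14, -0.99, -0.0], [0.003, 0.001, -1.0]]
force: [-0.2, -2.0, 1.9]
opening: 0.266
```

```bash
python3 look.py e4 wrist; python3 tab.py pics/e4_wrist.pkl
```

```text
21.125 [0.6506 0.0174 0.131 ] [-0.2  -1.99  1.92] [-0.2   0.12  0.01] 0.266
TCP in slot mm [ 67.1 -83.8  11.6] horiz 55.9 38.9
tab top 541 [[ 64.3 -94.8  16.7]
 [ 74.3 -72.3  21. ]] ctr [ 69.3  -83.58  18.88]
  z 19.73 box ctr ((69.25202178955078, -83.41522979736328), (23.02779769897461, 10.71189022064209), 88.29352569580078)
needle 217 [[ 65.4 -65.3   0.6]
 [ 68.1 -52.    2.5]
 [133.3 -30.4  64.6]]
```

View pics/e4_wrist.png

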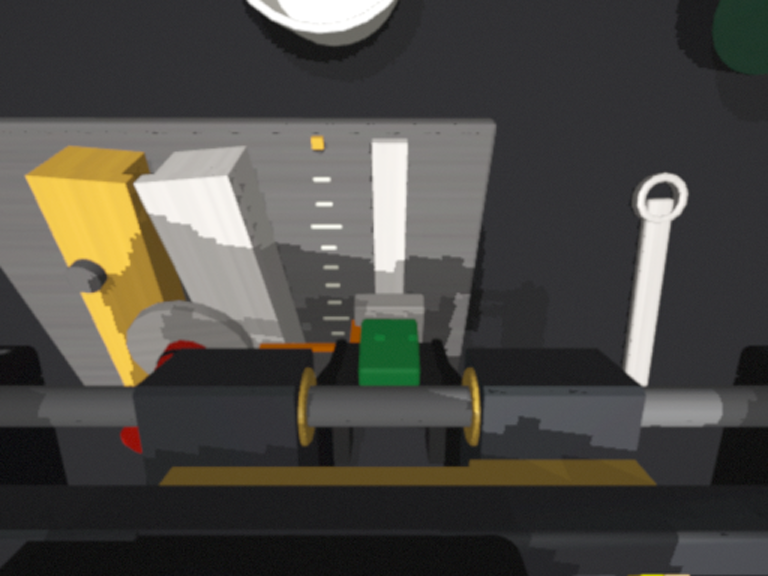

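Call:
{"op": "servo_tool", "data": {"increments": [[0.9, [-1.0, 0, 0.5], 0], [0.9, [0, 0, 0], 0], [0.5, [0, 0, 0], 0], [0.5, [0, 0, 0], 0], [0.5, [0, 0, 0], 0]]}}

```text
time_s: 21.8
position: [0.6479, 0.0176, 0.1293]
tcp_rot: [[0.99, 0.14, -0.001], [0.14, -0.99, 0.001], [-0.001, -0.001, -1.0]]
force: [-0.6, 0.2, 0.4]
opening: 0.472
```

Call:
{"op": "servo_tool", "data": {"increments": [[0.5, [0, 0, -20], 0], [0.5, [-10, 0, -40], 0], [0.5, [-25, -20, 0], 0], [0.5, [-25, -10, 0], 0], [0.5, [0, 0, 0], 0]]}}

```text
time_s: 22.42
position: [0.5827, 0.0395, 0.1898]
tcp_rot: [[0.99, 0.14, -0.002], [0.14, -0.99, 0.001], [-0.002, -0.001, -1.0]]
force: [0.6, 0.3, -0.7]
opening: 0.498
```

```bash
python3 look.py e5 wrist side; python3 tab.py pics/e5_wrist.pkl; python3 collar.py pics/e5_wrist.pkl;  python3 flat.py pics/e5_wrist.pkl 66.2 -1.6
```

```text
22.425 [0.5827 0.0395 0.1898] [ 0.63  0.33 -0.66] [ 0.02 -0.02  0.02] 0.498
TCP in slot mm [ 33.8 -52.6  92. ] horiz -8.3 97.6
tab top 561 [[ 58.7 -94.4  17.5]
 [ 72.1 -71.9  21.2]] ctr [ 65.39 -83.15  19.33]
  z 19.83 box ctr ((65.47272491455078, -83.12911987304688), (13.6639404296875, 22.902591705322266), 0.7556699514389038)
needle 94 [[ 6.360e+01 -6.550e+01 -1.000e-01]
 [ 6.630e+01 -5.070e+01  2.200e+00]
 [ 7.050e+01 -3.010e+01  1.557e+02]]
[ 159   92   66   61 2184]
slopes deg rel face [-0.3  0.2] medz 6.01 range [ 43.1 -25.9   3.5] [91.7 22.7  9.1]
centre x,y [66.22 -1.91] rms 0.3 69
flat 1637 [-0.11  0.12] 6.05 xr [-19.5  21.9]
jaws 5584 [0.04 0.06] 0.09
```

View pics/e5_wrist.png

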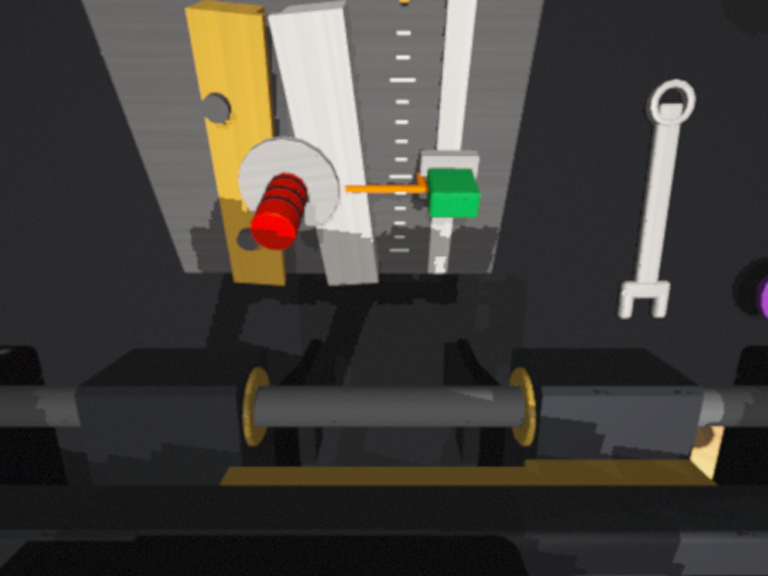

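View pics/e5_side.png

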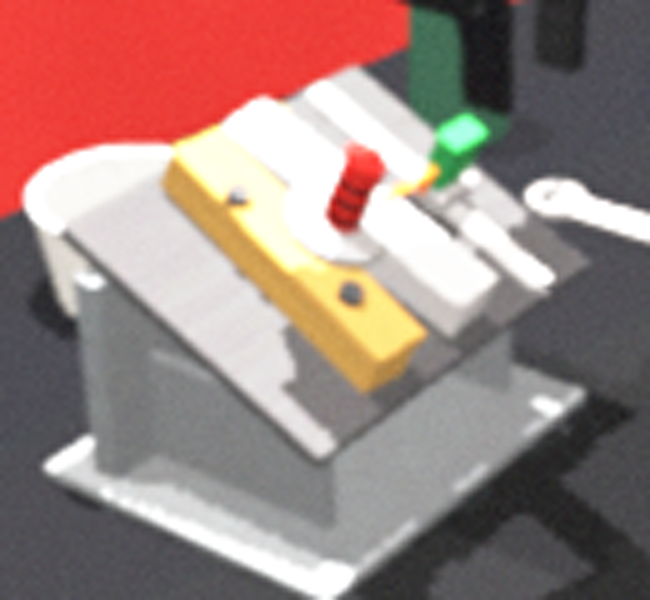

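```bash
cat > fine.py <<'E'
import sys,pickle
from h import *
from scipy.optimize import least_squares
s,p,d=pickle.load(open(sys.argv[1],'rb')); O=np.load('pics/O2.npy')
ci=bot.camera_info('wrist');K=ci['K'];M=ci['mount'];R=np.array(s['tcp_rot']);t=np.array(s['position'])
def hit(uv,z):
    uv=np.atleast_2d(uv); r=np.c_[(uv[:,0]-K[0,2])/K[0,0],(uv[:,1]-K[1,2])/K[1,1],np.ones(len(uv))]@M[:3,:3].T@R.T; o=R@M[:3,3]+t-O
    r=r@F.T; o=o@F.T; k=(z/1e3-o[2])/r[:,2]; return (o+k[:,None]*r)*1e3
hsv=cv2.cvtColor(p,cv2.COLOR_BGR2HSV);H,S,V=[hsv[...,i].astype(int) for i in range(3)]
W=world('wrist',d,s); q=(W-O)@F.T*1e3
# needle: all orange, column-wise centroids
m=(abs(H-13)<7)&(S>130)&(q[...,1]>-62)&(q[...,1]<-28)&(abs(q[...,2])<6)
cols=[u for u in range(512) if 1<=m[:,u].sum()<8]; 
g=np.array([(u,np.average(np.where(m[:,u])[0])) for u in cols]); h=hit(g,2.5); print('needle x by col',h[::5,0].round(2),'med',np.median(h[:,0]).round(2),'tip y',h[:,1].max().round(1), 'z',np.median(q[m][:,2]).round(2))
# tab top upslope & left/right edges : green mask upper contour at plane z=20
m=(abs(H-70)<18)&(S>110)&(abs(q[...,1]+83)<22)&(q[...,2]>8)
cols=np.where(m.sum(0)>6)[0]; cols=cols[3:-3]; up=np.array([(u,np.where(m[:,u])[0].min()-.5) for u in cols]); e=hit(up,20); print('tab upslope edge x',np.median(e[:,0]).round(2),'-> ctr',(np.median(e[:,0])-7).round(2))
# brightness split between top face and front face
ys=[]
for u in cols:
    r=np.where(m[:,u])[0]; g2=V[r.min():r.max()+1,u].astype(float); k=np.argmax(abs(np.diff(g2[3:-2])))+3; ys.append((u,r.min()+k+.5))
e=hit(np.array(ys),20); print('tab downslope edge x',np.median(e[:,0]).round(2),'-> ctr',(np.median(e[:,0])+7).round(2))
E
for k in e1 e5; do python3 fine.py pics/${k}_wrist.pkl; done
python3 - <<'E'
import cv2
a=cv2.imread('pics/e5_wrist.png')[110:260,220:500]; cv2.imwrite('pics/e5z.png',cv2.resize(a,None,fx=2.8,fy=2.8,interpolation=cv2.INTER_CUBIC))
E
```

```text
needle x by col [39.97 39.97 39.97 40.49 40.5  40.5  40.5  40.51] med 40.5 tip y -30.2 z 2.46
tab upslope edge x 54.74 -> ctr 47.74
tab downslope edge x 47.11 -> ctr 54.11
needle x by col [65.36 65.78 65.1  65.81 65.82 65.83 66.25 65.64 65.45] med 65.65 tip y -29.8 z 2.36
tab upslope edge x 77.68 -> ctr 70.68
tab downslope edge x 72.41 -> ctr 79.41
```

View pics/e5z.png

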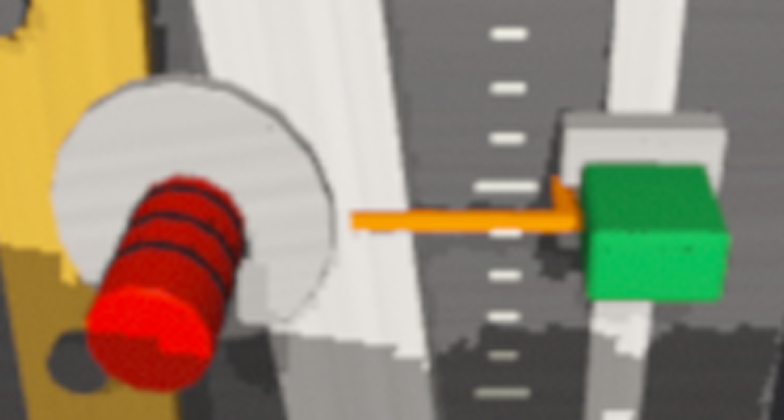

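```bash
cat > grip.py <<'E'
import sys,pickle
from h import *
from scipy.optimize import least_squares
s,p,d=pickle.load(open(sys.argv[1],'rb')); O=np.load('pics/O2.npy'); q=(world('wrist',d,s)-O)@F.T*1e3
hsv=cv2.cvtColor(p,cv2.COLOR_BGR2HSV);H,S,V=[hsv[...,i].astype(int) for i in range(3)]
red=((H<8)|(H>172))&(S>120)&(abs(q[...,1])<30)&(q[...,0]>20)&(q[...,0]<120)
Q=q[red&(abs(q[...,2]-46)<1.5)]; print('grip top',len(Q),np.percentile(Q,[1,99],axis=0).round(1).tolist(),'ctr',((np.percentile(Q,1,axis=0)+np.percentile(Q,99,axis=0))/2).round(2))
Q=q[red&(q[...,2]>9)&(q[...,2]<42)]
f=lambda v:np.hypot(Q[:,0]-v[0]-v[2]*(Q[:,2]-25)/25,Q[:,1]-v[1]-v[3]*(Q[:,2]-25)/25)-10
r=least_squares(f,[66,-1.6,0,0],loss='soft_l1',f_scale=.4); v=r.x
print('cyl axis at z=25',v[:2].round(2),'at z=0',(v[:2]-v[2:]).round(2),'lean deg',np.degrees(np.arctan(v[2:]/25)).round(2),len(Q))
E
for k in e1 e5 d2; do python3 grip.py pics/${k}_wrist.pkl; done
```

```text
grip top 531 [[58.1, -10.7, 44.7], [76.4, 7.5, 47.2]] ctr [67.26 -1.6  45.91]
cyl axis at z=25 [66.49 -1.34] at z=0 [66.54 -1.29] lean deg [-0.11 -0.13] 667
grip top 591 [[58.3, -10.9, 44.7], [76.3, 7.0, 47.3]] ctr [67.29 -1.95 45.99]
cyl axis at z=25 [66.43 -1.38] at z=0 [66.51 -1.33] lean deg [-0.18 -0.11] 653
grip top 753 [[63.3, -10.7, 44.6], [74.4, 7.4, 47.0]] ctr [68.85 -1.66 45.77]
cyl axis at z=25 [64.14 -1.68] at z=0 [64.17 -1.69] lean deg [-0.07  0.03] 1859
```

Call:
{"op": "servo_tool", "data": {"increments": [[0.5, [10, 20, 0], 0], [0.5, [40, 10.6, 0], 0], [0.5, [12.2, 0, 20], 0], [0.5, [0, 0, 28], 0], [0.5, [0, 0, 11.5], 0]]}}

```text
time_s: 23.15
position: [0.6512, 0.0154, 0.1281]
tcp_rot: [[0.99, 0.138, -0.002], [0.138, -0.99, -0.0], [-0.002, -0.0, -1.0]]
force: [0.1, -0.3, -0.1]
opening: 0.5
```

Call:
{"op": "servo_tool", "data": {"increments": [[0.5, [0, 0, 0], 0], [0.9, [0, 0, 0], 0], [0.9, [0, 0, 0], 0], [0.9, [0, 0, 0], 0]]}}

```text
time_s: 23.65
position: [0.6512, 0.0174, 0.1315]
tcp_rot: [[0.99, 0.14, 0.002], [0.14, -0.99, 0.001], [0.002, -0.0, -1.0]]
force: [0.3, -0.1, 1.7]
opening: 0.263
```

```bash
python3 look.py f1 wrist; python3 tab.py pics/f1_wrist.pkl; python3 fine.py pics/f1_wrist.pkl|head -1
```

```text
23.65 [0.6512 0.0174 0.1315] [ 0.33 -0.07  1.67] [ 0.    0.04 -0.03] 0.263
TCP in slot mm [ 67.8 -83.9  11.8] horiz 56.5 39.4
tab top 456 [[ 64.9 -94.8  16.8]
 [ 72.7 -72.5  21.2]] ctr [ 68.81 -83.69  18.99]
  z 19.69 box ctr ((69.23028564453125, -83.66592407226562), (22.350086212158203, 9.603609085083008), 88.25868225097656)
needle 110 [[ 62.9 -65.6   0. ]
 [ 66.2 -56.4   2.5]
 [134.2 -49.3  64.9]]
needle x by col [67.92 65.65 65.65 65.66] med 65.66 tip y -49.1 z 2.25
```

Call:
{"op": "servo_tool", "data": {"increments": [[0.9, [0.75, 0, -0.35], 0], [0.9, [0, 0, 0], 0], [0.9, [0, 0, 0], 0]]}}

```text
time_s: 24.08
position: [0.6512, 0.0174, 0.1315]
tcp_rot: [[0.99, 0.14, -0.0], [0.14, -0.99, 0.0], [-0.0, -0.0, -1.0]]
force: [-2.8, 0.9, 6.1]
opening: 0.268
```

```bash
python3 look.py f2 wrist; python3 tab.py pics/f2_wrist.pkl; python3 fine.py pics/f2_wrist.pkl|head -1
```

```text
24.075 [0.6512 0.0174 0.1315] [-2.75  0.91  6.13] [0.23 0.41 0.05] 0.268
TCP in slot mm [ 67.8 -83.9  11.8] horiz 56.5 39.3
tab top 450 [[ 65.  -94.9  17. ]
 [ 72.7 -72.6  21.4]] ctr [ 68.84 -83.72  19.18]
  z 19.68 box ctr ((69.07225036621094, -83.70524597167969), (22.362974166870117, 10.210099220275879), 88.70027923583984)
needle 108 [[ 62.8 -65.8   0.4]
 [ 66.3 -56.6   2.6]
 [134.5 -49.8  64.9]]
needle x by col [67.95 65.67 65.68 65.69] med 65.69 tip y -49.2 z 2.31
```

Call:
{"op": "servo_tool", "data": {"increments": [[0.9, [0.4, 0, -0.6], 0], [0.9, [0, 0, 0], 0]]}}

```text
time_s: 24.38
position: [0.6512, 0.0174, 0.1315]
tcp_rot: [[0.99, 0.14, -0.001], [0.14, -0.99, 0.0], [-0.001, -0.0, -1.0]]
force: [-2.1, 1.4, 5.2]
opening: 0.268
```

Call:
{"op": "servo_tool", "data": {"increments": [[0.9, [0.4, 0, -0.4], 0], [0.9, [0, 0, 0], 0]]}}

```text
time_s: 24.62
position: [0.6513, 0.0174, 0.1315]
tcp_rot: [[0.99, 0.14, -0.002], [0.14, -0.99, 0.0], [-0.002, -0.001, -1.0]]
force: [-4.8, 0.4, 4.7]
opening: 0.268
```

Call:
{"op": "servo_tool", "data": {"increments": [[0.9, [0.4, 0, -0.4], 0], [0.9, [0, 0, 0], 0]]}}

```text
time_s: 24.88
position: [0.6522, 0.0175, 0.1319]
tcp_rot: [[0.99, 0.14, -0.001], [0.14, -0.99, 0.0], [-0.001, -0.001, -1.0]]
force: [-4.1, 1.1, 3.9]
opening: 0.266
```

Call:
{"op": "servo_tool", "data": {"increments": [[0.9, [0.3, 0, -0.3], 0], [0.9, [0, 0, 0], 0]]}}

```text
time_s: 25.12
position: [0.6529, 0.0176, 0.1323]
tcp_rot: [[0.99, 0.14, -0.0], [0.14, -0.99, 0.0], [-0.0, -0.0, -1.0]]
force: [-4.1, 3.0, 2.7]
opening: 0.264
```

```bash
python3 look.py f3 wrist; python3 tab.py pics/f3_wrist.pkl; python3 fine.py pics/f3_wrist.pkl|head -1; python3 fine.py pics/e4_wrist.pkl|head -1
```

```text
25.125 [0.6529 0.0176 0.1323] [-4.08  3.02  2.72] [ 0.36  0.68 -0.02] 0.264
TCP in slot mm [ 69.7 -84.   11.8] horiz 58.2 40.1
tab top 455 [[ 66.9 -94.9  16.5]
 [ 74.4 -72.6  21.3]] ctr [ 70.66 -83.77  18.88]
  z 19.63 box ctr ((70.28157806396484, -83.8856430053711), (8.701539993286133, 23.102500915527344), 5.635178089141846)
needle 108 [[ 64.9 -65.4   0.6]
 [ 68.  -56.5   2.6]
 [136.6 -49.7  65.1]]
needle x by col [69.82 67.53 67.54 67.55] med 67.55 tip y -49.2 z 2.32
needle x by col [67.83 68.29 68.3  68.31 68.32 68.32 68.33 67.44 67.44 67.45] med 68.3 tip y -29.9 z 2.35
```

Call:
{"op": "servo_tool", "data": {"increments": [[0.9, [-0.6, 0, 0.3], 0], [0.9, [0, 0, 0], 0]]}}

```text
time_s: 25.42
position: [0.6528, 0.0176, 0.1323]
tcp_rot: [[0.99, 0.14, 0.001], [0.14, -0.99, 0.0], [0.001, -0.0, -1.0]]
force: [-2.7, 3.0, 3.0]
opening: 0.268
```

Call:
{"op": "servo_tool", "data": {"increments": [[0.9, [-0.4, 0, 0.2], 0], [0.9, [0, 0, 0], 0]]}}

```text
time_s: 25.68
position: [0.6528, 0.0175, 0.1322]
tcp_rot: [[0.99, 0.139, 0.002], [0.139, -0.99, 0.0], [0.002, -0.0, -1.0]]
force: [-0.8, 4.1, 2.7]
opening: 0.268
```

Call:
{"op": "servo_tool", "data": {"increments": [[0.9, [-0.4, 0, 0.2], 0], [0.9, [0, 0, 0], 0]]}}

```text
time_s: 25.92
position: [0.6522, 0.0174, 0.132]
tcp_rot: [[0.99, 0.14, 0.002], [0.14, -0.99, 0.0], [0.002, -0.0, -1.0]]
force: [-0.3, 4.3, 2.8]
opening: 0.268
```

Call:
{"op": "servo_tool", "data": {"increments": [[0.9, [-0.4, 0, 0.2], 0], [0.9, [0, 0, 0], 0]]}}

```text
time_s: 26.18
position: [0.6514, 0.0173, 0.1316]
tcp_rot: [[0.99, 0.14, 0.001], [0.14, -0.99, 0.0], [0.001, -0.0, -1.0]]
force: [0.1, 4.8, 2.6]
opening: 0.268
```

Call:
{"op": "servo_tool", "data": {"increments": [[0.5, [0, 0, 0], 0], [0.5, [0, 0, 0], 0], [0.5, [0, 0, 0], 0], [0.5, [0, 0, -15], 0], [0.5, [0, 0, -40], 0]]}}

```text
time_s: 26.8
position: [0.6496, 0.0169, 0.1856]
tcp_rot: [[0.99, 0.139, -0.005], [0.139, -0.99, 0.0], [-0.005, -0.001, -1.0]]
force: [0.8, 0.2, -0.6]
opening: 0.501
```

Call:
{"op": "servo_tool", "data": {"increments": [[0.5, [-10, 0, -10], 0], [0.5, [-35, -15, 0], 0], [0.5, [-30, -15, 0], 0], [0.5, [0, 0, 0], 0], [0.5, [0, 0, 0], 0]]}}

```text
time_s: 27.42
position: [0.5733, 0.036, 0.1969]
tcp_rot: [[0.99, 0.14, 0.002], [0.14, -0.99, -0.0], [0.001, 0.001, -1.0]]
force: [0.4, -0.1, -0.5]
opening: 0.503
```

```bash
python3 look.py g1 wrist side scene; for f in tab collar fine grip; do python3 $f.py pics/g1_wrist.pkl;done;  python3 flat.py pics/g1_wrist.pkl 66.2 -1.6
```

```text
27.425 [0.5733 0.036  0.1969] [ 0.41 -0.13 -0.48] [ 0.05 -0.05 -0.01] 0.503
TCP in slot mm [ 27.9 -54.7 102.6] horiz -18.1 104.8
tab top 545 [[ 58.9 -94.4  17.7]
 [ 72.2 -71.7  21.3]] ctr [ 65.52 -83.07  19.48]
  z 19.85 box ctr ((65.52880859375, -82.9930191040039), (23.01227378845215, 13.82668399810791), 89.65009307861328)
needle 55 [[ 63.7 -65.3   0.5]
 [ 66.5 -44.8   1.8]
 [ 66.9 -30.    3.7]]
[ 158   79   65   62 2143]
slopes deg rel face [-0.1  0.3] medz 6.03 range [ 42.4 -26.1   3.6] [91.6 22.4 10. ]
centre x,y [66.07 -1.96] rms 0.53 71
needle x by col [65.38 64.98 65.13 65.95 65.41 65.83 66.24 65.64 66.26] med 65.43 tip y -30.0 z 2.35
tab upslope edge x 77.4 -> ctr 70.4
tab downslope edge x 72.2 -> ctr 79.2
grip top 574 [[58.4, -10.6, 44.6], [76.1, 6.4, 47.4]] ctr [67.24 -2.1  46.  ]
cyl axis at z=25 [66.47 -1.37] at z=0 [66.52 -1.38] lean deg [-0.11  0.03] 578
flat 1615 [0.11 0.17] 6.05 xr [-20.  22.]
jaws 5490 [-0.1   0.08] 0.06
```

View pics/g1_wrist.png

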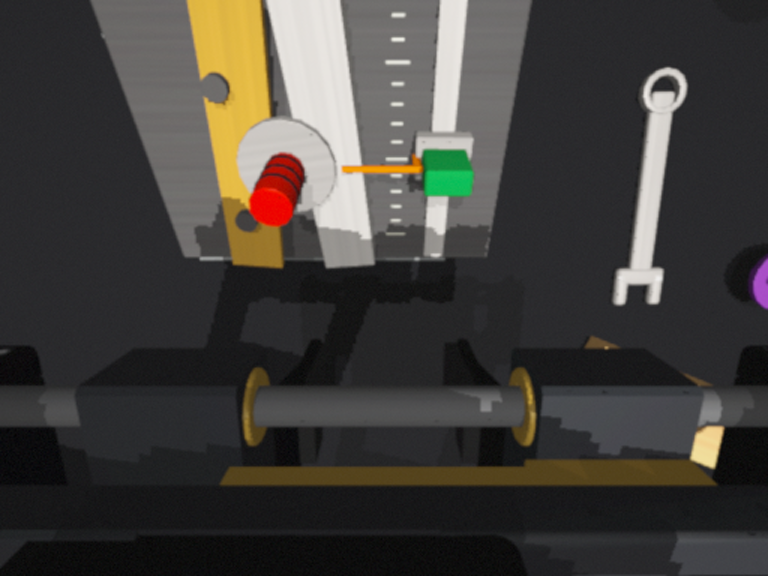

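View pics/g1_scene.png

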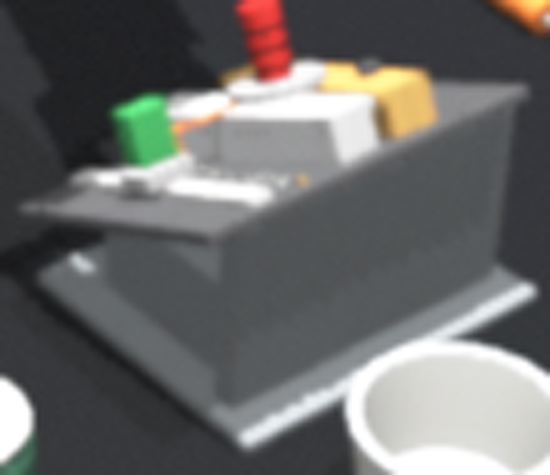

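```bash
python3 -c "
from rig import bot
print(bot.hand_in()); print(bot.read_state()['time_s'])"
```

```text
the job is handed in; nothing more can be done
None
the job is handed in; nothing more can be done
```

The red pin is wedged in the taper slot and the pointer is set beside it. I handed the job in at about 27.6 s of the 54 s allowed, with the gripper open and touching nothing.

- **Pin:** I took it from the rack's middle hole and lowered its shank into the slot about 17 mm up from the mouth. I tipped it until the collar lay flat on the jaws, then slid it up. It first wedged at about 64 mm, and a final push of about 8 N low on the collar rim seated it at about 66.2 mm. It stayed there after I let go, 1.6–1.9 mm right of the centre line. The last fit showed the collar flat to within 0.2° and 6.05 mm high, where 6 mm is expected.
- **Pointer:** I slid it up by its green tab and released it. I then took hold once more to correct it, overshot by about 1 mm and brought it back down.
- **Where the checks disagreed:** The last picture put the tab at 65.5 mm and the needle at 65.4–66.5 mm. The pin came out at 66.1–66.5 mm, or 67.2 mm from the top of its grip. So the pointer may be about 0.5–1 mm low, which is close to the measuring error. The second hold on the tab did not improve this.
- **Other things:** I never touched the other pins, the purple look-alike, the wrench or the screwdriver. The wrench looked undisturbed in the last picture; I did not check the others again.

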